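# Snug the adjustable wrench on the hold-down nut and tighten it

## Robot

A 6-joint arm with a two-finger parallel gripper is mounted at the origin on the work surface. World frame = base frame: x ahead of the robot, y to its left, z up, the work surface at z = 0. Lengths are in m, angles in degrees, forces in N, time in s.
With the tool pointing down it reaches from about 0.4 to 0.825 m from the base axis. Payload 7 kg.
Tool frame: the origin (TCP) lies at the very end of the fingers, on their centre line; the grasp point (between the pads) lies 19 mm behind it; z points along the fingers, x is the direction in which the jaws open and shut, and the axes are right-handed (so a half turn about z gives the same grasp; the last joint's range is limited). The gripper opens to 88 mm and grips with 3 to 60 N. Pads are 19 mm wide; open, the fingers measure 130 mm over their backs; the gripper's body (78 mm by 193 mm) begins 47 mm behind the grasp point.
Start: joints at [-56.431, 20.546, 0.682, 0, -70.136, -16.507], TCP at [0.198, -0.645, 0.227] pointing down, gripper open.
Joint ranges: [-176.03, 176.03], [-82.01, 121.73], [-58.28, 71.71], [-173.87, 95.51], [-174.79, -0.11], [-173.66, 173.66]. Speed limits (degrees/s): [136.94, 136.94, 172.46, 180, 180, 180].

## Interface

Orientations are given as [roll, pitch, yaw] about the fixed x, y, z axes, in that order (R = Rz(yaw) Ry(pitch) Rx(roll)).
In Python, from plant import get_state, optics, order, finder gives the robot as it stands.
- The arm moves only by the shell command python3 -m crank 'ROWS' [FORCE]. ROWS is JSON, a list of rows, each an object of numbers: "dx", "dy", "dz": the shift along the tool's x, y, z in mm; "wx", "wy", "wz": the turn, a rotation vector about the tool's x, y, z in degrees; "hand": the opening in per cent of the stroke, from 0 (shut) to 100 (fully open). A call has 1 to 10 rows; each row shifts and turns the commanded pose from where the row before left it, along the tool's axes as they then stand; what a row does not reach is not made up. A row lasts 1/8 s, in which the tool goes at most 62.5 mm and 10.7 degrees, less where a joint would pass 70% of its speed; a pose out of reach is approached as far as the arm can. A call is refused whole if a number of a shift passes 62.5 or a number of a turn 10.7, either way. A call with a gripper value outside its range is refused whole. The fingers move at their own pace and stop on an object; FORCE is the grip in N (left out, the last holds). Time passes only in rows, so rows that do not move let the fingers close. It gives the time, the measured TCP pose, the force and the opening at its end, in the units of the state.
- get_state(): the state, without advancing time (a new reading comes with each control period).
- optics.capture(name): name is "scene" or "top" or "wrist"; returns the picture (400x640x3 uint8, blue, green, red); there is no depth.
- optics.calibration(name): a dict with "intrinsics" (3x3 intrinsics, pixels), "k1" (the pictures are not rectified: a ray, as slopes to the right and down, at radius r is drawn at 1 + k1 r^2 times it, then the intrinsics apply), "R" (3x3) and "t" (3): a world point X has camera coordinates R X + t; the wrist camera has in their place "T_tool_cam" (4x4, takes a point from camera to tool coordinates, whose origin is the TCP and whose axes are the tool frame's). Camera axes: x right, y down, z forward; pixel columns grow to the right and rows downward; lengths in m; the calibration is good to about 2 mm. A picture is of the moment at which its call begins: read the wrist's pose just before it. calibration takes no time and is no camera call.
- order.close_job(): hands the job in, once; it reports no verdict.
Trained networks look in the newest picture that a camera, given by its name, has taken for a name from the list of things; names that differ only in an ending like _2 or _b are one class to them, and where a whole thing is asked for, a point or a joint stands for the part that bears it (a point fixed in the world has none). Each returns a list of dicts, best first, with "conf" (0 to 1); they miss things now and then, are a little off and sometimes report something else, mostly with a low value. They report only what shows in the picture. A call takes as long as a camera call.
- finder.masks_of(thing, camera): "mask" (400x640 bool, what is visible of it) and "rect" ([centre column, centre row, width, height] in pixels, round what is visible of it).
- finder.place_of(thing, camera): "centre" ([column, row] in pixels: a listed point, or the origin of a listed thing).
The state is a dict: "time_s": time; "joints": joint angles; "qd": joint speeds; "joint_torque": joint torques, N m; "tcp_pos": TCP position; "eef_rot": TCP orientation; "contact_force": force on the tool from outside, world axes, zero at the start; "moment": the same for the moment, N m; "gripper_width": finger opening in m.
Only numpy, scipy, OpenCV 4.12 (cv2) and the standard library are available. Lean on these libraries where they do the work, as an engineer would, in place of code of your own. Each camera call takes 0.05 s, during which the arm holds its last target.

## Task

The board under the carving is bolted to the bench, but its nut is only finger-tight. Set the adjustable wrench over the nut, roll its worm with a fingertip, touching down softly and pressing no harder than a thumb would, until the jaws are closed snugly on the nut, and only then tighten the nut with the wrench by an eighth of a turn clockwise. Leave the wrench sitting snugly on the nut and do not disturb the other tools.

Things in the scene. Friction and masses are not known exactly. Their poses are not given: they have to be found in the camera images.
- wrench: Loose adjustable wrench, 245 mm, about 0.5 kg, on the bench at the robot's right, handle towards the robot. Origin: underside of the head, where the nut's axis comes when the nut is against the fixed jaw near the throat. x out of the mouth, y from fixed to movable jaw, z up. Head z 0 to 16, x -66 to +20 mm, throat x -19. Fixed jaw's face y -15, x -19 to +20, 20 mm thick. Mass centre (-74, 13).
- wrench_neck (a point): Middle of the wrench's neck, at (-89, +10, +8) mm in the wrench's frame, which it shares. The neck is a bar 30 mm wide and 13 mm thick that runs 23 mm either way from here; a good place to pick the wrench up. The handle's straight axis runs through here towards (-0.966, +0.259) in x, y, that is 15 degrees off -x.
- wrench_handle (a point): Point on the handle's axis, 92 mm beyond the neck point, at (-178, +34, +8) mm in the wrench's frame, which it shares. The handle is 25 mm wide and 12 mm thick here; it goes on 50 mm to a round end of radius 14.5 mm.
- jaw (a joint): opening between the wrench's jaw faces, in m: 0.034 to 0.0365 at the start, 0.030 when closed on the nut. It is driven by the worm and cannot be pushed shut by hand.
- worm: Knurled roller in the head's window, radius 10, length 20 mm, axis along the wrench's y, centre (origin) at (-41, 4, 8) mm in the wrench's frame, 2 mm proud of the head's faces. Stroke its top 9 mm either side along the wrench's x: towards the mouth closes the jaw, 0.8 mm per 10 mm; the other way opens. Takes 5 N along: touch softly, press 9 to 12 N, never over 22 N; slips when the jaw is home.
- nut_base (a point): Centre of the underside of the hexagon nut: 30 mm across flats, 34.6 across corners, 18 high, 24 mm above the bench on a washer (radius 20, 4 thick). Two flats face along its y, two corners along its x: jaws fit with the wrench's x along this x or 60-degree multiples. Turns with the nut; z up. Stud stands 2.4 mm over the nut. A wrench on it rests its underside within 2 mm of this height.
- nut (a joint): how far the nut has been turned clockwise, seen from above, in rad: 0 at the start, 0.785 is an eighth of a turn. It takes 0.55 N m, rising to about 0.85 N m, and stays where it is left.
- board: Fixed plywood board 360 x 360 x 20 mm, origin under its centre, x away from the robot. The nut is at (-85, 0) mm in its frame, axes alike at the start. A limewood panel being carved is fixed on it: x 32 to 158, y -93 to +93 mm, top 65 (petals 73) mm above the bench. The rest is free: with its handle on the +y side, a wrench on the nut can swing from 150 down to 50 degrees from the board's x.
- mallet: carver's round mallet standing on its head, dark head of radius 48 mm, wooden handle up, 248 mm tall; origin under its centre. Leave alone.
- gouge: carving gouge lying on the bench, wooden handle and steel blade, 260 mm long; origin at the ferrule. Leave alone.
- oilstone: grey sharpening stone in a wooden block, 150 x 50 x 26 mm; origin under its centre. Leave alone.

How it is judged (in metres and radians):
On the way, in this order (a step that is already met when the one before it is completed fails the run):
1. the wrench sits on the nut with its jaws closed snugly on it (opening under 31 mm), before the nut has been turned (horizontal distance between wrench and nut_base below 0.008 m and z of wrench in the frame of nut_base between -0.004 and 0.004 m and angle between wrench's own z axis and vertical below 0.12 rad and value of joint jaw below 0.031 m and value of joint nut below 0.1 rad), for 0.3 s.
2. the nut has been tightened an eighth of a turn with the wrench snug on it (horizontal distance between wrench and nut_base below 0.008 m and z of wrench in the frame of nut_base between -0.004 and 0.004 m and angle between wrench's own z axis and vertical below 0.12 rad and value of joint jaw below 0.031 m and value of joint nut above 0.61 rad), for 0.2 s.
At the end, for the whole second after the job is handed in: The nut is turned 0.785 rad (an eighth of a turn) clockwise from its start, between 0.61 and 0.96; the wrench rests on it: origin within 8 mm of the nut's axis and 4 mm of its underside in height, tilted under 0.12 rad, jaw opening under 31 mm, at rest and released (all of step 2 and value of joint nut below 0.96 rad and linear speed of wrench below 0.02 m/s); the robot touches nothing.
It fails at once if the nut is turned while the jaws are loose or the wrench is off it (value of joint nut above 0.1 rad and (value of joint jaw above 0.0318 m or horizontal distance between wrench and nut_base above 0.012 m)).
It fails at once if the worm is pressed harder than 22 N (contact force between the fingers and worm above 22 N).
It fails at once if the mallet, gouge or oilstone is pushed more than 20 mm (distance of any of mallet, gouge, oilstone from where it was at the start of the episode above 0.02 m).
It also fails if it takes over 72 s, if anything falls off the work surface, if the arm or the gripper's body presses on something with over 40 N, if the wrist force passes 120 N, or if a joint passes its speed limit or range.

## Working session

There is one attempt and no reset: what is moved stays moved. The work goes in short steps, Python scripts to look and compute and a shell command to move; the robot and the scene stay as the last step left them, time stands still between calls to the robot, and variables do not carry over. Pictures are saved under pics/ and viewed, and the job is handed in when it is done.

```bash
ls; mkdir -p pics; cat > h.py <<'E'
import numpy as np, cv2
from scipy.spatial.transform import Rotation as Rn
from plant import get_state, optics, order, finder
def cam(name, st=None):
    c=optics.calibration(name)
    K=np.array(c["intrinsics"]);k1=c["k1"]
    if "R" in c:
        R=np.array(c["R"]);t=np.array(c["t"]); Rc=R.T; o=-R.T@t
    else:
        st=st or get_state()
        T=np.eye(4);T[:3,:3]=Rn.from_euler('xyz',st["eef_rot"],degrees=True).as_matrix();T[:3,3]=st["tcp_pos"]
        W=T@np.array(c["T_tool_cam"]); Rc=W[:3,:3];o=W[:3,3]
    return K,k1,Rc,o
def ray(C,px):
    K,k1,Rc,o=C
    d=cv2.undistortPoints(np.array([[px]],float),K,np.array([k1,0,0,0,0.]))[0,0]
    v=Rc@np.array([d[0],d[1],1]); return o,v
def atz(C,px,z):
    o,v=ray(C,px); return o+v*(z-o[2])/v[2]
def proj(C,X):
    K,k1,Rc,o=C
    p=Rc.T@(np.array(X)-o); s=p[:2]/p[2]; s=s*(1+k1*(s@s)); return K[:2,:2]@s+K[:2,2]
E
python3 - <<'E'
from h import *
st=get_state();print(st)
for n in ("top","scene","wrist"):
    st=get_state();C=cam(n,st)
    cv2.imwrite(f"pics/a_{n}.png",optics.capture(n))
    print(n,C[3],C[2][:,2])
    for th,z in (("wrench",0),("wrench_neck",.008),("wrench_handle",.008),("worm",.018),("nut_base",.024),("board",0),("mallet",0),("gouge",0.01),("oilstone",0)):
        for r in finder.place_of(th,n)[:2]:
            print(th,round(r["conf"],2),np.round(r["centre"],1),np.round(atz(C,r["centre"],z),4))
E
```

```text
pics
{'time_s': 0.0, 'joints': array([-5.64292796e+01,  2.05909788e+01,  6.32568175e-01, -2.18790476e-02,
       -7.01381022e+01, -1.65057637e+01]), 'qd': array([-0.02970149, -0.0746628 , -0.04705305, -0.0587377 ,  0.01119022,
        0.1168442 ]), 'joint_torque': array([ 2.99754516e-03, -5.82716417e+01,  2.93052417e+01,  6.99702457e+00,
        6.89351640e-03, -1.69596965e-04]), 'tcp_pos': array([ 0.19789323, -0.64479504,  0.22561318]), 'eef_rot': array([-1.79992297e+02, -9.83797325e-02,  1.07057499e+02]), 'contact_force': array([-0.54974246,  0.09125327,  1.15710951]), 'moment': array([ 0.02136167,  0.02211884, -0.03074899]), 'gripper_width': 0.087515537641813}
top [0.45461148 0.04976082 1.11537286] [ 8.27400183e-02 -2.77046625e-04 -9.96571128e-01]
wrench 0.62 [472.9 186.9] [ 0.5861 -0.4019  0.    ]
wrench_neck 0.61 [467.6 220.2] [ 0.488 -0.383  0.008]
wrench_handle 0.61 [449.4 242.2] [ 0.4235 -0.3304  0.008 ]
worm 0.44 [471.7 201.9] [ 0.5406 -0.391   0.018 ]
nut_base 0.45 [348.9 197.6] [ 0.5418 -0.0375  0.024 ]
nut_base 0.4 [187.3 231.6] [0.4316 0.417  0.024 ]
board 0.64 [341.3 16
[... 266 characters left out ...]
7656] [-0.75460668 -0.15417862 -0.63780695]
wrench 0.7 [170.7 195.7] [ 0.5753 -0.4024  0.    ]
wrench_neck 0.62 [189.7 178.9] [ 0.4929 -0.3734  0.008 ]
wrench_neck 0.33 [180. 187.] [ 0.5383 -0.3864  0.008 ]
wrench_handle 0.89 [211.6 167.4] [ 0.4198 -0.3276  0.008 ]
worm 0.46 [179.3 185.8] [ 0.5448 -0.3838  0.018 ]
nut_base 0.47 [288.9 199.6] [ 0.5497 -0.0338  0.024 ]
board 0.64 [284.9 223.5] [ 0.6272 -0.027   0.    ]
board 0.51 [448.6 201.5] [ 0.4342  0.4307 -0.    ]
mallet 0.61 [430.6 262. ] [0.6968 0.3806 0.    ]
mallet 0.24 [286. 197.] [ 0.5111 -0.0535 -0.    ]
gouge 0.58 [446.6 201.1] [0.4463 0.4228 0.01  ]
wrist [ 0.13100142 -0.66522053  0.38551063] [ 0.24594463  0.07573855 -0.96632029]
```

View pics/a_top.png

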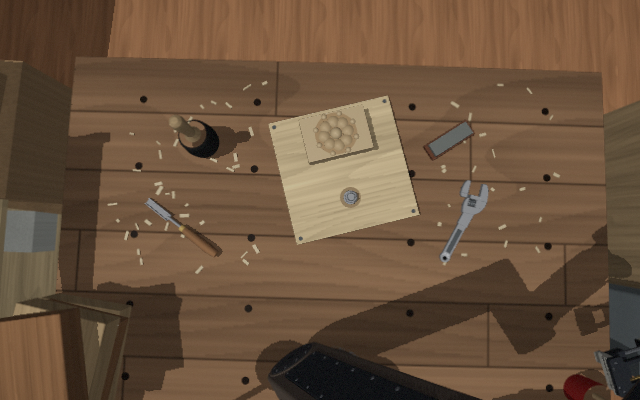

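View pics/a_scene.png

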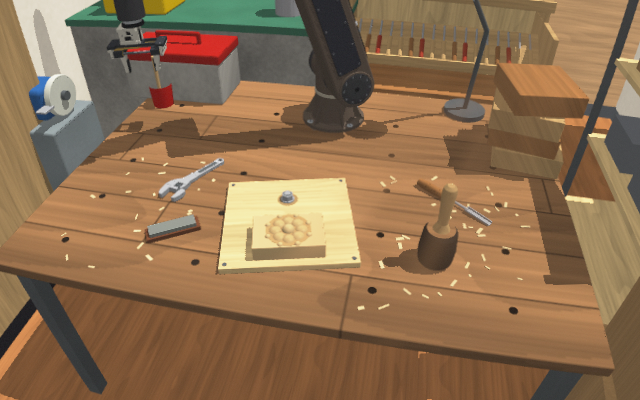

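View pics/a_wrist.png

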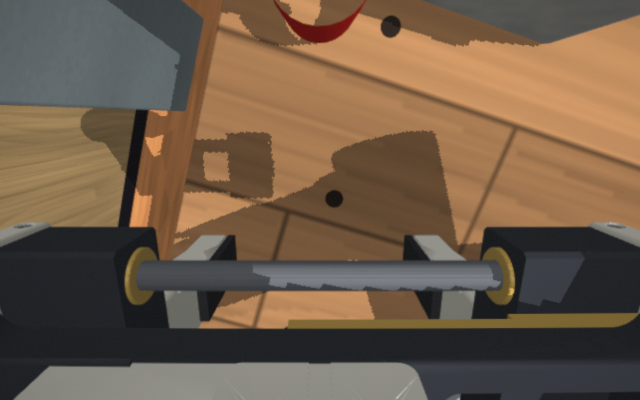

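The top view shows the wrench at about (465,215), mouth away from the robot; the board is yawed about +14° with the nut at (350,197). Next I move over the wrench for a close look.

```bash
python3 -m crank '[{"dx":24.9,"dy":44.1},{"dx":24.9,"dy":44.1},{"dx":24.9,"dy":44.1},{"dx":24.9,"dy":44.1},{"dx":24.9,"dy":44.1},{"dx":24.9,"dy":44.1},{"dx":24.9,"dy":44.1},{"dx":24.9,"dy":44.1}]'
python3 -m crank '[{"wz":-10.5},{"wz":-10.5},{"wz":-10.5},{"wz":-10.5},{"wz":-10.5},{"wz":-10.5},{"wz":-10.5},{"wz":-10.5},{"wz":-10.5},{"wz":-10.5}]'
python3 -m crank '[{"wz":-10.5},{"wz":-8.5},{"wz":0}]'
cat >> h.py <<'E'
def look(n,tag,things):
    st=get_state();C=cam(n,st)
    cv2.imwrite(f"pics/{tag}.png",optics.capture(n))
    print(st["time_s"],st["tcp_pos"],st["eef_rot"])
    for th,z in things:
        for r in finder.place_of(th,n)[:2]:
            print(th,round(r["conf"],2),np.round(r["centre"],1),np.round(atz(C,r["centre"],z),4))
    return C
E
python3 - <<'E'
from h import *
look("wrist","b_wrist",(("wrench",0),("wrench_neck",.008),("wrench_handle",.008),("worm",.008)))
E
```

```text
1.5 [ 0.19805158 -0.64527062  0.22655031] [ 1.79997855e+02 -3.65867642e-04  1.07061265e+02]validation failed for argument at $[0]...
validation failed for argument at $[0]...
validation failed for argument at $[0]...
```

View pics/b_wrist.png

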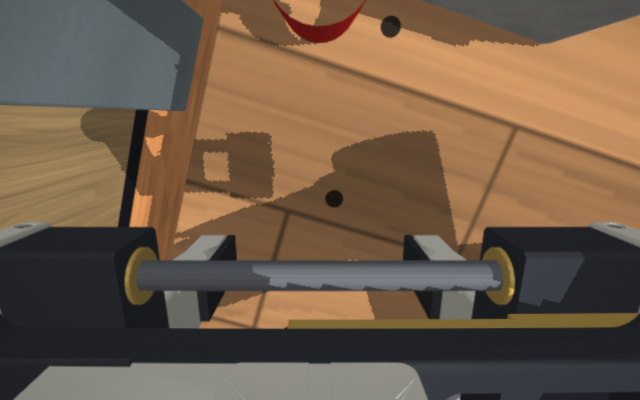

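```bash
python3 -m crank '[{"dx":24.9,"dy":44.1,"dz":0,"wx":0,"wy":0,"wz":0,"hand":100}]'
```

```text
time_s: 1.88
tcp_pos: [0.2316, -0.6095, 0.2258]
eef_rot: [-180.0, -0.0, 106.9]
contact_force: [1.1, 0.7, -1.2]
gripper_width: 0.088
```

```bash
python3 -m crank '[{"dx":24.9,"dy":44.1,"dz":0,"wx":0,"wy":0,"wz":0,"hand":100},{"dx":24.9,"dy":44.1,"dz":0,"wx":0,"wy":0,"wz":0,"hand":100},{"dx":24.9,"dy":44.1,"dz":0,"wx":0,"wy":0,"wz":0,"hand":100},{"dx":24.9,"dy":44.1,"dz":0,"wx":0,"wy":0,"wz":0,"hand":100},{"dx":24.9,"dy":44.1,"dz":0,"wx":0,"wy":0,"wz":0,"hand":100},{"dx":24.9,"dy":44.1,"dz":0,"wx":0,"wy":0,"wz":0,"hand":100},{"dx":24.9,"dy":44.1,"dz":0,"wx":0,"wy":0,"wz":0,"hand":100}]'
python3 -m crank '[{"dx":0,"dy":0,"dz":0,"wx":0,"wy":0,"wz":-10.5,"hand":100},{"dx":0,"dy":0,"dz":0,"wx":0,"wy":0,"wz":-10.5,"hand":100},{"dx":0,"dy":0,"dz":0,"wx":0,"wy":0,"wz":-10.5,"hand":100},{"dx":0,"dy":0,"dz":0,"wx":0,"wy":0,"wz":-10.5,"hand":100},{"dx":0,"dy":0,"dz":0,"wx":0,"wy":0,"wz":-10.5,"hand":100},{"dx":0,"dy":0,"dz":0,"wx":0,"wy":0,"wz":-10.5,"hand":100},{"dx":0,"dy":0,"dz":0,"wx":0,"wy":0,"wz":-10.5,"hand":100},{"dx":0,"dy":0,"dz":0,"wx":0,"wy":0,"wz":-10.5,"hand":100},{"dx":0,"dy":0,"dz":0,"wx":0,"wy":0,"wz":-10.5,"hand":100},{"dx":0,"dy":0,"dz":0,"wx":0,"wy":0,"wz":-10.5,"hand":100}]'
python3 -m crank '[{"dx":0,"dy":0,"dz":0,"wx":0,"wy":0,"wz":-10.5,"hand":100},{"dx":0,"dy":0,"dz":0,"wx":0,"wy":0,"wz":-8.5,"hand":100},{"dx":0,"dy":0,"dz":0,"wx":0,"wy":0,"wz":0,"hand":100}]'
python3 - <<'E'
from h import *
look("wrist","c_wrist",(("wrench",0),("wrench_neck",.008),("wrench_handle",.008),("worm",.008)))
E
```

```text
time_s: 2.75
tcp_pos: [0.4779, -0.35, 0.2269]
eef_rot: [180.0, 0.0, 107.1]
contact_force: [0.6, -1.2, 0.7]
gripper_width: 0.0876
time_s: 4.0
tcp_pos: [0.4769, -0.3513, 0.2267]
eef_rot: [-180.0, 0.0, -147.6]
contact_force: [-0.5, -0.4, 0.1]
gripper_width: 0.0874
time_s: 4.38
tcp_pos: [0.4769, -0.3513, 0.2267]
eef_rot: [-180.0, 0.0, -129.0]
contact_force: [1.0, -0.9, -0.5]
gripper_width: 0.0873
4.375 [ 0.47685124 -0.3513338   0.22667166] [-1.79991292e+02  1.56035589e-03 -1.28996215e+02]
wrench 0.65 [298.2  73.1] [ 0.5803 -0.4052  0.    ]
wrench_neck 0.59 [325.3 153.4] [ 0.4925 -0.3733  0.008 ]
wrench_handle 0.81 [340.6 223.4] [ 0.414  -0.3344  0.008 ]
worm 0.83 [309.6 112.4] [ 0.5394 -0.3883  0.008 ]
```

View pics/c_wrist.png

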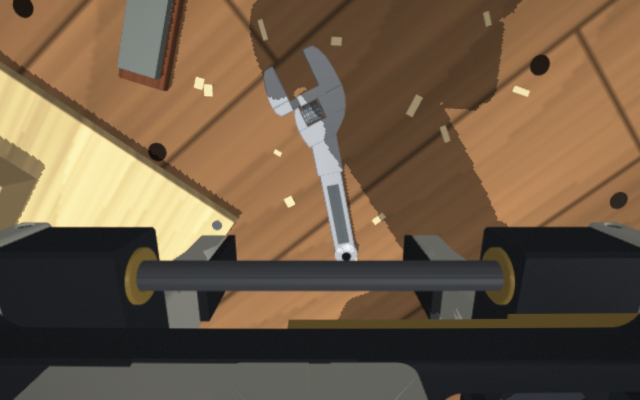

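```bash
cat >> h.py <<'E'
def fit2(M,P):
    M=np.array(M,float);P=np.array(P,float);m=M.mean(0);p=P.mean(0)
    a=(M-m)@np.array([1,1j]);b=(P-p)@np.array([1,1j]); th=np.angle((a.conj()*b).sum())
    c,s=np.cos(th),np.sin(th);R=np.array([[c,-s],[s,c]]);t=p-R@m
    return R,t,np.degrees(th),np.linalg.norm(M@R.T+t-P,axis=1)
WM=np.array([[0,0],[-.089,.010],[-.178,.034],[-.041,.004]])
E
python3 - <<'E'
from h import *
P=[[.5803,-.4052],[.4925,-.3733],[.4140,-.3344],[.5394,-.3883]]
R,t,th,e=fit2(WM,P);print(t,th,e*1e3)
st=get_state();C=cam("wrist",st);im=cv2.imread("pics/c_wrist.png")
def W(x,y,z):
    q=R@np.array([x,y])+t;return [q[0],q[1],z]
for x,y,z in [(20,-15,16),(-19,-15,16),(-19,15,16),(20,-35,16),(0,0,0),(-89,10,8),(-178,34,8),(-41,4,18),(-226.7,46.9,8)]:
    p=proj(C,W(x/1e3,y/1e3,z/1e3));cv2.circle(im,tuple(int(v) for v in p),1,(0,0,255),-1)
a=np.array([-.0890,.010])
for s in(-.023,.023):
  for w in(-.015,.015):
    q=a+s*np.array([-.966,.259])+w*np.array([.259,.966]);p=proj(C,W(q[0],q[1],.0145));cv2.circle(im,tuple(int(v) for v in p),1,(0,255,0),-1)
cv2.imwrite("pics/c2.png",cv2.resize(im[30:280,200:420],None,fx=3,fy=2.4*1.25/1.25*1,interpolation=cv2.INTER_CUBIC))
# board
T=cam("top");img=cv2.imread("pics/a_top.png")
cs=[(270,124),(388,97),(419,214),(298,243)]
B=[atz(T,c,.02)[:2] for c in cs];print(np.round(B,4),[np.linalg.norm(B[i]-B[i-1]) for i in range(4)])
Rb,tb,thb,eb=fit2([[.18,.18],[.18,-.18],[-.18,-.18],[-.18,.18]],B);print("board",tb,thb,eb*1e3,"nut",Rb@np.array([-.085,0])+tb)
print("neck",W(-.089,.010,0),"handle dir",th+165)
E
```

```text
[ 0.57937321 -0.40304491] -11.998379062477158 [2.34592149 2.39433893 2.32367021 2.41295633]
[[ 0.7495  0.1961]
 [ 0.8408 -0.1455]
 [ 0.5013 -0.2389]
 [ 0.409   0.103 ]] [np.float64(0.3529075430770235), np.float64(0.3535723527999681), np.float64(0.3520877405570362), np.float64(0.3541381939515853)]
board [ 0.625136   -0.02131102] 15.183169767875714 [4.11639241 5.7670427  4.26148921 5.26989859] nut [ 0.54310306 -0.043573  ]
neck [np.float64(0.4943963901757775), np.float64(-0.3747616987455289), 0] handle dir 153.00162093752283
```

View pics/c2.png

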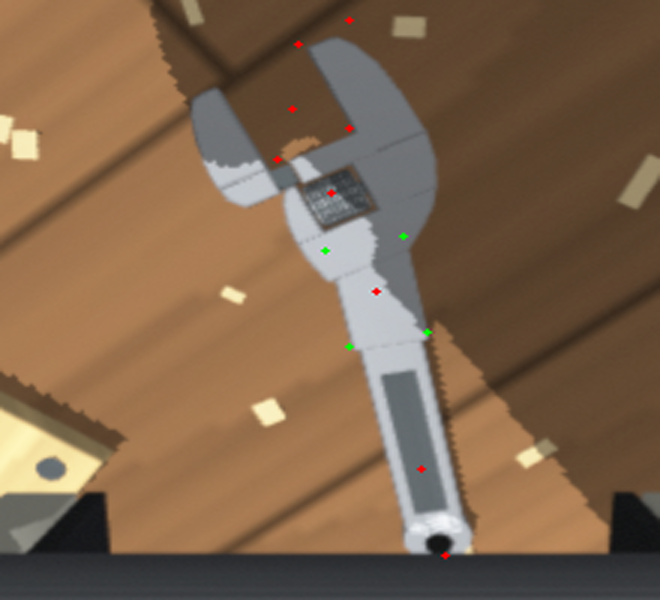

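```bash
python3 -m crank '[{"dx":7.1,"dy":-28.6,"dz":40,"wx":0,"wy":0,"wz":0,"hand":100},{"dx":0,"dy":0,"dz":50,"wx":0,"wy":0,"wz":-6,"hand":80},{"dx":0,"dy":0,"dz":50,"wx":0,"wy":0,"wz":-6,"hand":80},{"dx":0,"dy":0,"dz":0,"wx":0,"wy":0,"wz":0,"hand":80}]'
python3 - <<'E'
from h import *
st=get_state();C=cam("wrist",st);im=optics.capture("wrist")
P=proj(C,[.4944,-.3748,.008]);print(P,st["tcp_pos"])
cv2.circle(im,tuple(int(v) for v in P),2,(0,0,255),-1);cv2.imwrite("pics/d.png",im)
print([ (r["conf"],r["centre"],atz(C,r["centre"],.008)) for r in finder.place_of("wrench_neck","wrist")][:2])
E
```

```text
time_s: 5.12
tcp_pos: [0.4919, -0.3737, 0.0829]
eef_rot: [179.5, -0.0, -117.1]
contact_force: [-0.3, -0.2, -0.0]
gripper_width: 0.0709
[318.96265922 205.2886473 ] [ 0.49192822 -0.37370416  0.08285702]
[(0.69, [316.2, 210.3], array([ 0.49185966, -0.3711661 ,  0.008     ]))]
```

View pics/d.png

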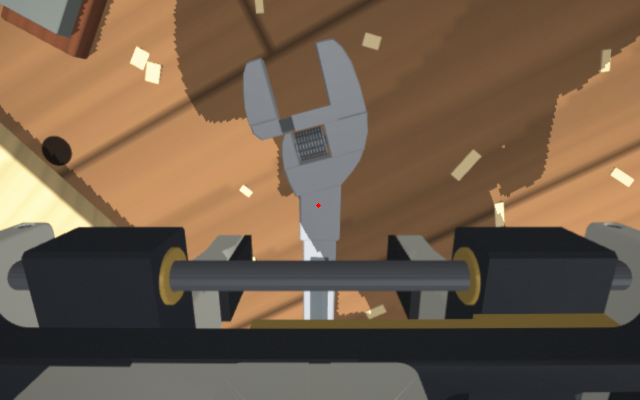

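```bash
python3 -m crank '[{"dx":0,"dy":0,"dz":40,"wx":0,"wy":0,"wz":0,"hand":80},{"dx":0,"dy":0,"dz":28,"wx":0,"wy":0,"wz":0,"hand":80},{"dx":0,"dy":0,"dz":9,"wx":0,"wy":0,"wz":0,"hand":80},{"dx":0,"dy":0,"dz":2,"wx":0,"wy":0,"wz":0,"hand":80},{"dx":0,"dy":0,"dz":0,"wx":0,"wy":0,"wz":0,"hand":80}]'
```

```text
time_s: 5.85
tcp_pos: [0.4958, -0.3753, 0.0093]
eef_rot: [-179.9, 0.0, -116.9]
contact_force: [-0.6, -0.0, 0.1]
gripper_width: 0.07
```

```bash
python3 -m crank '[{"dx":0,"dy":3,"dz":4.5,"wx":0,"wy":0,"wz":0,"hand":80},{"dx":0,"dy":0,"dz":0,"wx":0,"wy":0,"wz":0,"hand":80}]'; python3 -m crank '[{"dx":0,"dy":0,"dz":0,"wx":0,"wy":0,"wz":0,"hand":20},{"dx":0,"dy":0,"dz":0,"wx":0,"wy":0,"wz":0,"hand":20},{"dx":0,"dy":0,"dz":0,"wx":0,"wy":0,"wz":0,"hand":10},{"dx":0,"dy":0,"dz":0,"wx":0,"wy":0,"wz":0,"hand":10},{"dx":0,"dy":0,"dz":0,"wx":0,"wy":0,"wz":0,"hand":10}]' 50
```

```text
time_s: 6.1
tcp_pos: [0.4917, -0.3733, 0.0032]
eef_rot: [180.0, 0.0, -117.0]
contact_force: [0.4, -0.3, 0.4]
gripper_width: 0.0698
time_s: 6.72
tcp_pos: [0.4919, -0.3735, 0.0031]
eef_rot: [180.0, -0.0, -116.9]
contact_force: [-0.5, 0.1, 0.3]
gripper_width: 0.0297
```

```bash
python3 -m crank '[{"dx":0,"dy":0,"dz":-20,"wx":0,"wy":0,"wz":0,"hand":10},{"dx":0,"dy":0,"dz":-50,"wx":0,"wy":0,"wz":0,"hand":10},{"dx":0,"dy":0,"dz":-50,"wx":0,"wy":0,"wz":0,"hand":10},{"dx":0,"dy":0,"dz":-30,"wx":0,"wy":0,"wz":0,"hand":10},{"dx":0,"dy":0,"dz":0,"wx":0,"wy":0,"wz":0,"hand":10},{"dx":0,"dy":0,"dz":0,"wx":0,"wy":0,"wz":0,"hand":10}]'
python3 - <<'E'
from h import *
st=get_state();z=st["tcp_pos"][2]-.0031
C=look("wrist","e",(("wrench",z),("wrench_neck",z+.008),("worm",z+.008)))
print(st["contact_force"],st["gripper_width"])
im=cv2.imread("pics/e.png")
R=Rn.from_euler('xyz',st["eef_rot"],degrees=True).as_matrix()
y=np.radians(st["eef_rot"][2]+105);Rw=np.array([[np.cos(y),-np.sin(y)],[np.sin(y),np.cos(y)]])
t=st["tcp_pos"][:2]-Rw@np.array([-.089,.010])
print("pred origin",t)
for p in [(20,-15,16),(-19,-15,16),(-19,15,16),(20,-35,16),(0,0,0),(-89,10,14.5),(-41,4,18),(-51,-6,16),(-51,14,16),(-31,-6,16),(-31,14,16)]:
    q=Rw@np.array(p[:2])/1e3+t; c=proj(C,[q[0],q[1],z+p[2]/1e3]); cv2.circle(im,tuple(int(v) for v in c),2,(0,0,255),-1)
cv2.imwrite("pics/e2.png",im[:, :])
E
```

```text
time_s: 7.48
tcp_pos: [0.4907, -0.3726, 0.151]
eef_rot: [179.8, 0.0, -117.0]
contact_force: [-0.2, -0.4, -5.4]
gripper_width: 0.0291
7.475 [ 0.49074147 -0.37260187  0.15102529] [ 1.79820379e+02  3.51114379e-02 -1.16969923e+02]
wrench_neck 0.56 [318.7 252.4] [ 0.4911 -0.3725  0.1559]
worm 0.94 [304.8 159.2] [ 0.5367 -0.3884  0.1559]
[-0.20024663 -0.37056743 -5.36516903] 0.029149130039441213
pred origin [ 0.57573232 -0.40084288]
```

View pics/e2.png

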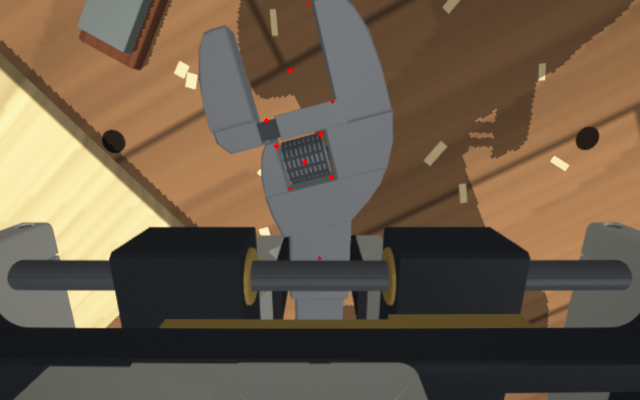

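```bash
python3 -m crank '[{"dx":-24.3,"dy":13.1,"dz":0,"wx":0,"wy":0,"wz":0,"hand":10},{"dx":-44.3,"dy":23.1,"dz":0,"wx":0,"wy":0,"wz":0,"hand":10},{"dx":-44.3,"dy":23.1,"dz":0,"wx":0,"wy":0,"wz":0,"hand":10},{"dx":-44.3,"dy":23.1,"dz":0,"wx":0,"wy":0,"wz":0,"hand":10},{"dx":-44.3,"dy":23.1,"dz":0,"wx":0,"wy":0,"wz":0,"hand":10},{"dx":-44.3,"dy":23.1,"dz":0,"wx":0,"wy":0,"wz":0,"hand":10},{"dx":-44.3,"dy":23.1,"dz":0,"wx":0,"wy":0,"wz":0,"hand":10},{"dx":-40.3,"dy":20.1,"dz":0,"wx":0,"wy":0,"wz":0,"hand":10},{"dx":-24.2,"dy":13,"dz":0,"wx":0,"wy":0,"wz":0,"hand":10},{"dx":0,"dy":0,"dz":0,"wx":0,"wy":0,"wz":8.2,"hand":10}]'
python3 -m crank '[{"dx":0,"dy":0,"dz":0,"wx":0,"wy":0,"wz":8.2,"hand":10},{"dx":0,"dy":0,"dz":0,"wx":0,"wy":0,"wz":8.2,"hand":10},{"dx":0,"dy":0,"dz":0,"wx":0,"wy":0,"wz":8.2,"hand":10},{"dx":0,"dy":0,"dz":0,"wx":0,"wy":0,"wz":0,"hand":10},{"dx":0,"dy":0,"dz":0,"wx":0,"wy":0,"wz":0,"hand":10}]'
cat >> h.py <<'E'
def wr(st,dy=0.):  # wrench planar pose from grip
    y=np.radians(st["eef_rot"][2]+105);Rw=np.array([[np.cos(y),-np.sin(y)],[np.sin(y),np.cos(y)]])
    return Rw,st["tcp_pos"][:2]-Rw@np.array([-.089,.010])
E
python3 - <<'E'
from h import *
st=get_state();z=st["tcp_pos"][2]-.0031
C=look("wrist","f",(("nut_base",.024),("worm",z+.008),("board",0)))
print(st["contact_force"],st["gripper_width"])
im=cv2.imread("pics/f.png")
Rw,t=wr(st);print(t)
for p in [(20,-15,16),(-19,-15,16),(-19,15,16),(20,-35,16),(0,0,0),(-41,4,18)]:
    q=Rw@np.array(p[:2])/1e3+t; c=proj(C,[q[0],q[1],z+p[2]/1e3]); cv2.circle(im,tuple(int(v) for v in c),2,(0,0,255),-1)
cv2.imwrite("pics/f2.png",im)
E
```

```text
time_s: 8.93
tcp_pos: [0.4877, 0.0283, 0.1526]
eef_rot: [180.0, -0.0, -125.1]
contact_force: [-0.1, 0.4, -5.5]
gripper_width: 0.0293
time_s: 9.55
tcp_pos: [0.4878, 0.0264, 0.1528]
eef_rot: [180.0, -0.0, -149.6]
contact_force: [-0.5, 0.6, -5.6]
gripper_width: 0.0293
9.55 [0.48775725 0.02635615 0.15278206] [ 1.79996412e+02 -2.52997435e-02 -1.49558797e+02]
worm 0.8 [306.1 161.3] [ 0.5166 -0.0116  0.1577]
board 0.84 [211.6  71.2] [ 0.6252 -0.0174  0.    ]
[-0.48795817  0.61704673 -5.55409279] 0.02934124261384344
[ 0.54415609 -0.04321519]
```

View pics/f2.png

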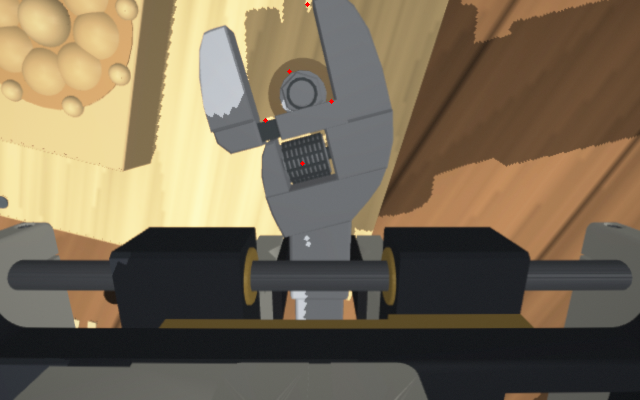

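```bash
python3 - <<'E'
from h import *
st=get_state();C=cam("wrist",st);im=cv2.imread("pics/f.png")
print(atz(C,(300,93),.0444))
g=cv2.GaussianBlur(cv2.cvtColor(im,cv2.COLOR_BGR2GRAY),(3,3),0)
c=cv2.resize(im[50:140,240:360],None,fx=6,fy=6,interpolation=cv2.INTER_CUBIC);cv2.imwrite("pics/f3.png",c)
# board fit by edges in top picture? print LSD long lines with world angle at board top
img=cv2.imread("pics/a_top.png");T=cam("top")
ls=cv2.createLineSegmentDetector().detect(cv2.cvtColor(img,cv2.COLOR_BGR2GRAY))[0][:,0]
for l in ls:
    if np.hypot(l[2]-l[0],l[3]-l[1])>60 and 250<l[0]<440 and 80<l[1]<260:
        for z in (.02,):
            a,b=atz(T,l[:2],z),atz(T,l[2:],z);d=b-a;print(np.round(l),np.round(a[:2],4),np.round(b[:2],4),np.degrees(np.arctan2(d[1],d[0])))
E
```

```text
[ 0.54355156 -0.04026057  0.0444    ]
[419. 213. 387.  96.] [ 0.5031 -0.2375] [ 0.8442 -0.1434] 15.424942062589459
[268. 124. 296. 243.] [0.7488 0.2024] [0.4088 0.1087] -164.59344832243394
[377. 149. 314. 164.] [ 0.6862 -0.1149] [0.6362 0.064 ] 105.63185838205692
[308. 162. 371. 147.] [0.6418 0.081 ] [ 0.6907 -0.0973] -74.66333548791219
[386.  95. 303. 115.] [ 0.8463 -0.1389] [0.7801 0.0998] 105.48812328238256
[353. 236. 447. 239.] [ 0.4333 -0.0525] [ 0.4331 -0.3189] -90.03961641277449
[267. 116. 207. 115.] [0.7716 0.2061] [0.7716 0.3812] 90.00242292858307
[404. 240. 328. 238.] [ 0.4252 -0.198 ] [0.4246 0.0182] 90.15103544284263
[277. 176. 142. 172.] [0.5978 0.1701] [0.5977 0.5597] 90.00301012663913
[396. 117. 464. 120.] [ 0.7802 -0.1685] [ 0.7806 -0.3698] -89.87492450087998
```

View pics/f3.png

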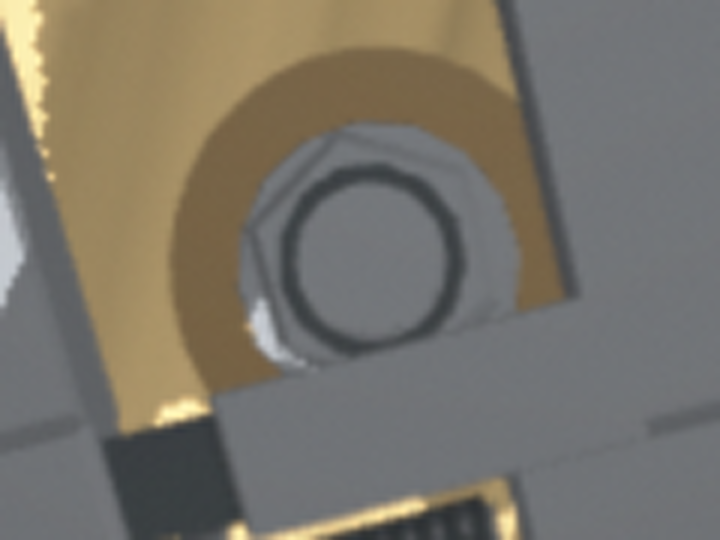

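```bash
python3 -m crank '[{"dx":1.9,"dy":4.1,"dz":20,"wx":0,"wy":0,"wz":0,"hand":10},{"dx":0,"dy":0,"dz":40,"wx":0,"wy":0,"wz":0,"hand":10},{"dx":0,"dy":0,"dz":36,"wx":0,"wy":0,"wz":0,"hand":10},{"dx":0,"dy":0,"dz":0,"wx":0,"wy":0,"wz":0,"hand":10},{"dx":0,"dy":0,"dz":0,"wx":0,"wy":0,"wz":0,"hand":10}]'
cat >> h.py <<'E'
def chk(tag,nut,crop=True):
    st=get_state();z=st["tcp_pos"][2]-.0031
    C=cam("wrist",st);im=optics.capture("wrist");Rw,t=wr(st)
    print(st["time_s"],st["tcp_pos"],st["eef_rot"][2]+105,st["contact_force"],"nut in wrench mm",Rw.T@(np.array(nut)-t)*1e3)
    for p in [(20,-15,16),(-19,-15,16),(-19,15,16),(-41,4,18)]:
        q=Rw@np.array(p[:2])/1e3+t; c=proj(C,[q[0],q[1],z+p[2]/1e3]); cv2.circle(im,tuple(int(round(v)) for v in c),1,(0,0,255),-1)
    for h,col in ((.0444,(0,255,0)),):
        c=proj(C,[nut[0],nut[1],h]);cv2.circle(im,tuple(int(round(v)) for v in c),1,col,-1)
    cv2.imwrite(f"pics/{tag}.png",cv2.resize(im[0:190,190:420],None,fx=3,fy=3,interpolation=cv2.INTER_CUBIC))
    return C
E
python3 - <<'E'
from h import *
chk("g",(.5436,-.0403))
E
```

```text
time_s: 10.38
tcp_pos: [0.4852, 0.0293, 0.0582]
eef_rot: [-180.0, 0.1, -149.7]
contact_force: [-0.3, -0.2, -4.9]
gripper_width: 0.0297
10.375 [0.4851671  0.02925146 0.05823192] -44.68356761427157 [-0.32885833 -0.24095565 -4.90343198] nut in wrench mm [1.45381064 1.63830889]
```

View pics/g.png

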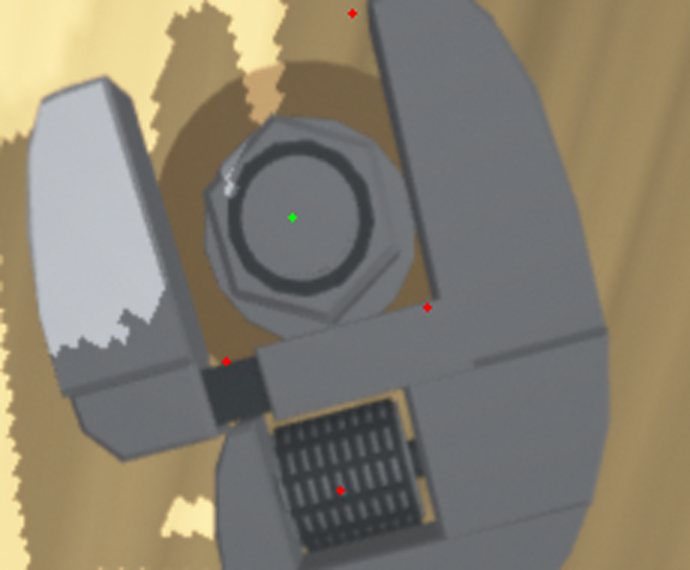

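```bash
python3 - <<'E'
from h import *
st=get_state();C=cam("wrist",st);Rw,t=wr(st)
def pw(u,v,z): return atz(C,(190+u/3,v/3),z)[:2]
zt=st["tcp_pos"][2]-.0031+.016
c=pw(437,297,zt);n=pw(300,218,.0444);w=pw(346,474,zt+.002);tip=pw(371,5,zt)
print("corner in wr",Rw.T@(c-t)*1e3,"worm",Rw.T@(w-t)*1e3,"facetip",Rw.T@(tip-t)*1e3)
print("nut rel corner",Rw.T@(n-c)*1e3, "expected for wrench origin at nut: (19,15)", "nut",n)
for u,v in((215,425),(203,372),(105,78)):print(Rw.T@(pw(u,v,zt)-c)*1e3)
E
```

```text
corner in wr [-18.30275321 -16.99958939] worm [-39.14355439   2.31056695] facetip [ 20.31096053 -17.72809389]
nut rel corner [19.12755639 17.43278979] expected for wrench origin at nut: (19,15) nut [ 0.54263135 -0.04054204]
[-9.02543365 36.27202326]
[-1.26588935 35.65356964]
[39.52274138 36.66674958]
```

```bash
python3 -m crank '[{"dx":1.6,"dy":1.1,"dz":0,"wx":0,"wy":0,"wz":-0.5,"hand":10},{"dx":0,"dy":0,"dz":8,"wx":0,"wy":0,"wz":0,"hand":10},{"dx":0,"dy":0,"dz":6,"wx":0,"wy":0,"wz":0,"hand":10},{"dx":0,"dy":0,"dz":4,"wx":0,"wy":0,"wz":0,"hand":10},{"dx":0,"dy":0,"dz":0,"wx":0,"wy":0,"wz":0,"hand":10}]'
python3 -m crank '[{"dx":0,"dy":0,"dz":4,"wx":0,"wy":0,"wz":0,"hand":10},{"dx":0,"dy":0,"dz":4,"wx":0,"wy":0,"wz":0,"hand":10},{"dx":0,"dy":0,"dz":0,"wx":0,"wy":0,"wz":0,"hand":10}]'
python3 - <<'E'
from h import *
chk("h",(.5436,-.0403))
E
```

```text
time_s: 11.05
tcp_pos: [0.4819, 0.029, 0.0386]
eef_rot: [180.0, -0.1, -149.2]
contact_force: [0.1, -0.1, -5.0]
gripper_width: 0.0293
time_s: 11.42
tcp_pos: [0.4819, 0.029, 0.0307]
eef_rot: [180.0, -0.0, -149.2]
contact_force: [-0.4, -0.7, -5.2]
gripper_width: 0.0294
11.425 [0.48194116 0.02898491 0.03068587] -44.242256533483754 [-0.37259302 -0.68444232 -5.20646812] nut in wrench mm [3.51179972 3.38353542]
```

View pics/h.png

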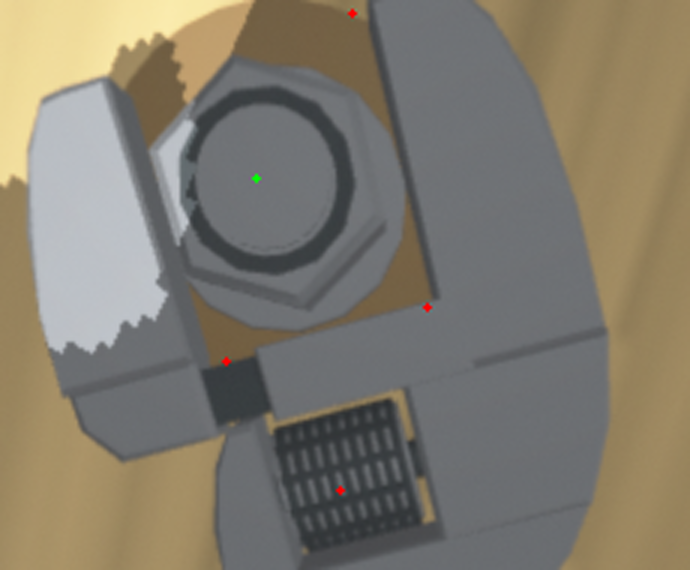

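```bash
cat >> h.py <<'E'
def rel(corner,stud,tip=(371,5)):
    st=get_state();C=cam("wrist",st);Rw,t=wr(st)
    pw=lambda p,z:atz(C,(190+p[0]/3,p[1]/3),z)[:2]
    zt=st["tcp_pos"][2]-.0031+.016
    c=pw(corner,zt);n=pw(stud,.0444);d=Rw.T@(pw(tip,zt)-c);print("nut in wrench",Rw.T@(n-c)*1e3-[19,15],"yaw err",np.degrees(np.arctan2(-d[0]*0+d[1],d[0])))
E
python3 -c "
from h import *
rel((437,297),(267,180))"
```

```text
nut in wrench [2.1728376  3.99469938] yaw err -1.0762168877991762
```

```bash
python3 -m crank '[{"dx":-2.4,"dy":0.6,"dz":0,"wx":0,"wy":0,"wz":0,"hand":10},{"dx":0,"dy":0,"dz":2,"wx":0,"wy":0,"wz":0,"hand":10},{"dx":0,"dy":0,"dz":1,"wx":0,"wy":0,"wz":0,"hand":10},{"dx":0,"dy":0,"dz":0,"wx":0,"wy":0,"wz":0,"hand":10}]'
python3 -c "
from h import *
chk('i',(.5436,-.0403))"
```

```text
time_s: 11.98
tcp_pos: [0.4838, 0.0308, 0.0279]
eef_rot: [180.0, -0.0, -149.2]
contact_force: [-0.3, 0.1, -5.3]
gripper_width: 0.0293
11.975 [0.48381998 0.03076868 0.02793313] -44.24062016210402 [-0.31693184  0.10040367 -5.33611821] nut in wrench mm [3.41008237 0.79216376]
```

View pics/i.png

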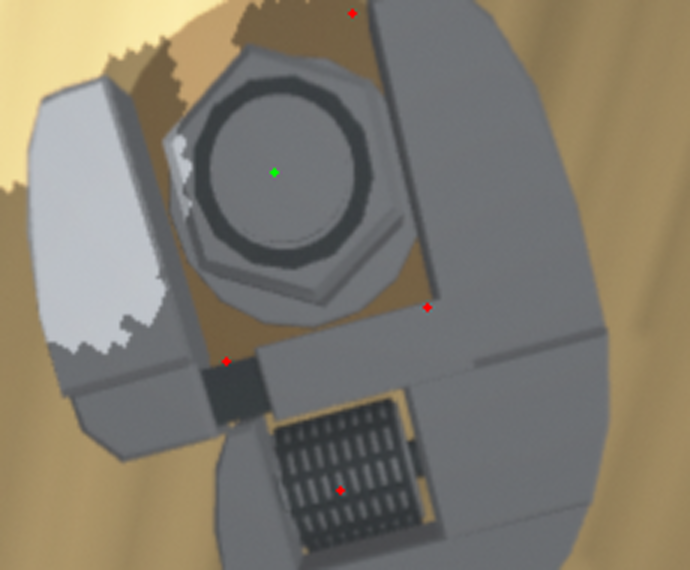

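```bash
python3 -m crank '[{"dx":0,"dy":0,"dz":0.7,"wx":0,"wy":0,"wz":0,"hand":10},{"dx":0,"dy":0,"dz":0,"wx":0,"wy":0,"wz":0,"hand":10}]'
python3 -m crank '[{"dx":0,"dy":0,"dz":0,"wx":0,"wy":0,"wz":0,"hand":45},{"dx":0,"dy":0,"dz":0,"wx":0,"wy":0,"wz":0,"hand":55},{"dx":0,"dy":0,"dz":-20,"wx":0,"wy":0,"wz":0,"hand":60},{"dx":0,"dy":0,"dz":-50,"wx":0,"wy":0,"wz":0,"hand":0},{"dx":0,"dy":0,"dz":-50,"wx":0,"wy":0,"wz":0,"hand":0},{"dx":0,"dy":0,"dz":0,"wx":0,"wy":0,"wz":0,"hand":0},{"dx":0,"dy":0,"dz":0,"wx":0,"wy":0,"wz":0,"hand":0}]'
python3 -c "
from h import *
C=look('wrist','j',(('wrench',.024),('wrench_neck',.032),('wrench_handle',.032),('worm',.032)))"
```

```text
time_s: 12.28
tcp_pos: [0.484, 0.0308, 0.0274]
eef_rot: [-180.0, 0.0, -149.2]
contact_force: [-0.1, -0.5, -5.1]
gripper_width: 0.0294
time_s: 13.15
tcp_pos: [0.4838, 0.0309, 0.1476]
eef_rot: [180.0, 0.1, -149.2]
contact_force: [1.3, -0.1, -0.1]
gripper_width: 0.0184
13.15 [0.48384374 0.03090488 0.14756502] [ 1.79989788e+02  5.64138683e-02 -1.49245512e+02]
wrench_neck 0.93 [319.8 197.2] [0.4828 0.0308 0.032 ]
wrench_handle 0.57 [320.1 286.5] [0.4382 0.1052 0.032 ]
worm 0.75 [311.8 139.8] [ 0.5138 -0.0082  0.032 ]
worm 0.63 [303.5  87.7] [ 0.5403 -0.0404  0.032 ]
```

View pics/j.png

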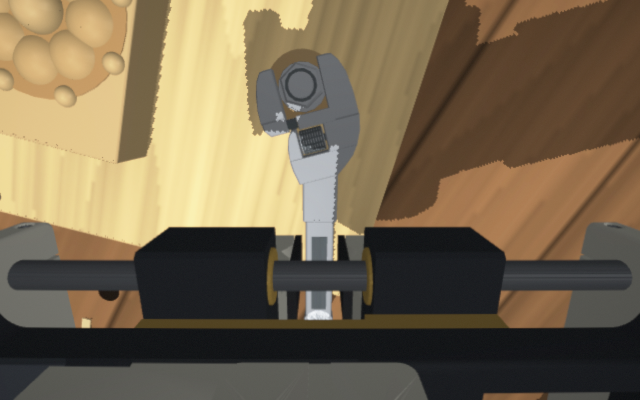

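```bash
python3 -m crank '[{"dx":0,"dy":0,"dz":0,"wx":0,"wy":0,"wz":-7.2,"hand":0},{"dx":0,"dy":0,"dz":0,"wx":0,"wy":0,"wz":-7.2,"hand":0},{"dx":6.2,"dy":-40.6,"dz":25,"wx":0,"wy":0,"wz":0,"hand":0},{"dx":0,"dy":0,"dz":40,"wx":0,"wy":0,"wz":0,"hand":0},{"dx":0,"dy":0,"dz":20,"wx":0,"wy":0,"wz":0,"hand":0},{"dx":0,"dy":0,"dz":6,"wx":0,"wy":0,"wz":0,"hand":0},{"dx":0,"dy":0,"dz":0,"wx":0,"wy":0,"wz":0,"hand":0}]'
python3 -c "
from h import *
C=look('wrist','k',(('wrench',.024),('worm',.032)))
p=proj(C,[.5139,-.0077,.042]);print(p)
C=look('scene','ks',(('worm',.032),))
im=cv2.imread('pics/ks.png');cv2.imwrite('pics/ks2.png',cv2.resize(im[110:260,200:380],None,fx=4,fy=4,interpolation=cv2.INTER_CUBIC))"
```

```text
time_s: 14.28
tcp_pos: [0.5084, -0.0022, 0.0562]
eef_rot: [180.0, -0.1, -134.8]
contact_force: [-0.2, 0.2, 0.9]
gripper_width: 0.0006
14.275 [ 0.50838003 -0.00219038  0.05619749] [ 1.79986967e+02 -5.22597837e-02 -1.34823464e+02]
worm 0.82 [320.6 222.3] [ 0.5124 -0.0079  0.032 ]
[318.56298673 226.41745899]
14.425 [ 0.50906305 -0.00186638  0.05729022] [-1.79953659e+02  8.54620285e-02 -1.34815834e+02]
worm 0.55 [300.4 189.3] [ 0.5055 -0.0095  0.032 ]
```

View pics/k.png

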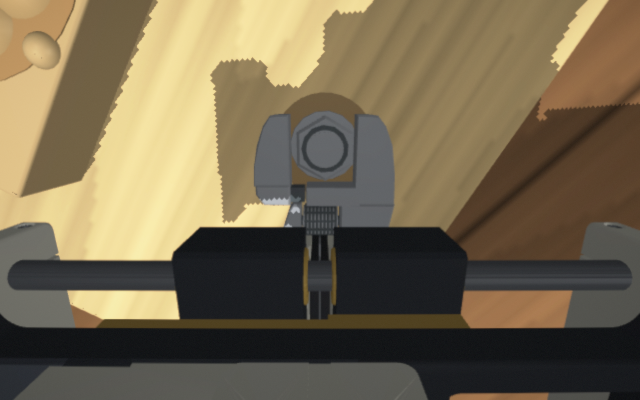

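View pics/ks2.png

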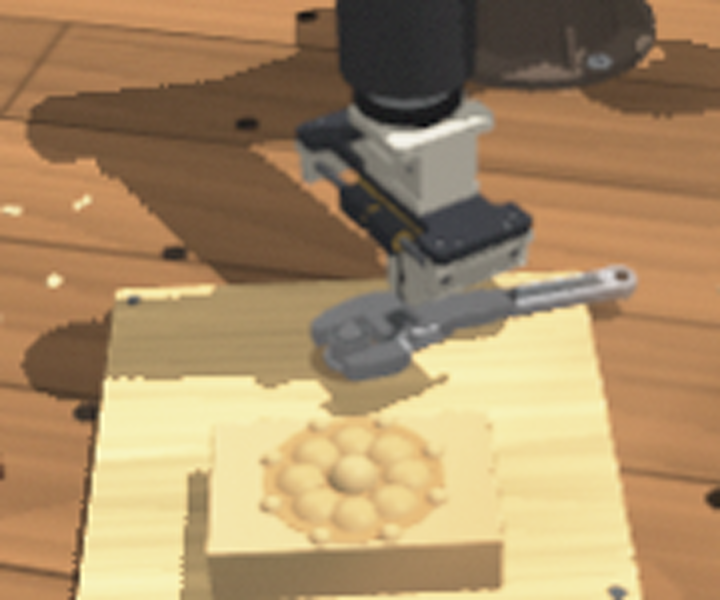

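```bash
python3 -m crank '[{"dx":0,"dy":0,"dz":6,"wx":0,"wy":0,"wz":0,"hand":0},{"dx":0,"dy":0,"dz":4,"wx":0,"wy":0,"wz":0,"hand":0},{"dx":0,"dy":0,"dz":1,"wx":0,"wy":0,"wz":0,"hand":0},{"dx":0,"dy":0,"dz":0.5,"wx":0,"wy":0,"wz":0,"hand":0},{"dx":0,"dy":0,"dz":0.3,"wx":0,"wy":0,"wz":0,"hand":0},{"dx":0,"dy":0,"dz":0,"wx":0,"wy":0,"wz":0,"hand":0}]'
python3 -m crank '[{"dx":0,"dy":0,"dz":0.4,"wx":0,"wy":0,"wz":0,"hand":0},{"dx":0,"dy":0,"dz":0,"wx":0,"wy":0,"wz":0,"hand":0}]'
python3 -m crank '[{"dx":0,"dy":0,"dz":0.4,"wx":0,"wy":0,"wz":0,"hand":0},{"dx":0,"dy":0,"dz":0,"wx":0,"wy":0,"wz":0,"hand":0}]'
```

```text
time_s: 15.28
tcp_pos: [0.5084, -0.0022, 0.0446]
eef_rot: [-180.0, 0.0, -134.8]
contact_force: [0.0, -0.1, -0.1]
gripper_width: 0.001
time_s: 15.52
tcp_pos: [0.5083, -0.0022, 0.0441]
eef_rot: [180.0, -0.0, -134.8]
contact_force: [0.2, 0.2, 0.2]
gripper_width: 0.0004
time_s: 15.78
tcp_pos: [0.5084, -0.0022, 0.0437]
eef_rot: [180.0, -0.0, -134.8]
contact_force: [0.4, 0.2, 0.1]
gripper_width: 0.0007
```

```bash
for i in 1; do python3 -m crank '[{"dx":0,"dy":0,"dz":0.4,"wx":0,"wy":0,"wz":0,"hand":0},{"dx":0,"dy":0,"dz":0,"wx":0,"wy":0,"wz":0,"hand":0}]'; done
python3 -m crank '[{"dx":0,"dy":0,"dz":0.4,"wx":0,"wy":0,"wz":0,"hand":0},{"dx":0,"dy":0,"dz":0,"wx":0,"wy":0,"wz":0,"hand":0}]'
python3 -m crank '[{"dx":0,"dy":0,"dz":0.3,"wx":0,"wy":0,"wz":0,"hand":0},{"dx":0,"dy":0,"dz":0,"wx":0,"wy":0,"wz":0,"hand":0}]'
```

```text
time_s: 16.02
tcp_pos: [0.5084, -0.0022, 0.0433]
eef_rot: [180.0, -0.0, -134.8]
contact_force: [0.4, 0.2, -0.9]
gripper_width: 0.0005
time_s: 16.27
tcp_pos: [0.5084, -0.0022, 0.0429]
eef_rot: [180.0, -0.0, -134.8]
contact_force: [-0.5, 0.1, 0.3]
gripper_width: 0.0004
time_s: 16.52
tcp_pos: [0.5084, -0.0022, 0.0426]
eef_rot: [180.0, -0.0, -134.8]
contact_force: [-0.4, 0.1, 0.2]
gripper_width: 0.0004
```

```bash
S='x'; python3 -m crank '[{"dx":0,"dy":0,"dz":0.3,"wx":0,"wy":0,"wz":0,"hand":0},{"dx":0,"dy":0,"dz":0,"wx":0,"wy":0,"wz":0,"hand":0}]' | sed -n '2p;4p'
python3 -m crank '[{"dx":0,"dy":0,"dz":0.3,"wx":0,"wy":0,"wz":0,"hand":0},{"dx":0,"dy":0,"dz":0,"wx":0,"wy":0,"wz":0,"hand":0}]'| sed -n '2p;4p'
python3 -m crank '[{"dx":0,"dy":0,"dz":0.2,"wx":0,"wy":0,"wz":0,"hand":0},{"dx":0,"dy":0,"dz":0,"wx":0,"wy":0,"wz":0,"hand":0}]'| sed -n '2p;4p'
```

```text
tcp_pos: [0.5084, -0.0022, 0.0423]
contact_force: [-0.0, 0.1, -1.2]
tcp_pos: [0.5084, -0.0022, 0.0421]
contact_force: [-0.6, -0.5, 0.1]
tcp_pos: [0.5084, -0.0022, 0.0418]
contact_force: [0.6, 0.3, 0.3]
```

```bash
python3 -m crank '[{"dx":0,"dy":0,"dz":0.3,"wx":0,"wy":0,"wz":0,"hand":0},{"dx":0,"dy":0,"dz":0,"wx":0,"wy":0,"wz":0,"hand":0}]' | sed -n '2p;4p'
python3 -m crank '[{"dx":0,"dy":0,"dz":0.2,"wx":0,"wy":0,"wz":0,"hand":0},{"dx":0,"dy":0,"dz":0,"wx":0,"wy":0,"wz":0,"hand":0}]'| sed -n '2p;4p'
python3 -m crank '[{"dx":0,"dy":0,"dz":0.2,"wx":0,"wy":0,"wz":0,"hand":0},{"dx":0,"dy":0,"dz":0,"wx":0,"wy":0,"wz":0,"hand":0}]'| sed -n '1p;2p;4p'
```

```text
tcp_pos: [0.5084, -0.0022, 0.0415]
contact_force: [0.7, 0.3, -0.7]
tcp_pos: [0.5084, -0.0022, 0.0414]
contact_force: [-0.3, 0.1, -0.6]
time_s: 18.02
tcp_pos: [0.5084, -0.0022, 0.0411]
contact_force: [-0.2, 0.5, 0.3]
```

```bash
python3 -m crank '[{"dx":0,"dy":0,"dz":0.3,"wx":0,"wy":0,"wz":0,"hand":0},{"dx":0,"dy":0,"dz":0,"wx":0,"wy":0,"wz":0,"hand":0}]' | sed -n '2p;4p'
python3 -m crank '[{"dx":0,"dy":0,"dz":0.3,"wx":0,"wy":0,"wz":0,"hand":0},{"dx":0,"dy":0,"dz":0,"wx":0,"wy":0,"wz":0,"hand":0}]'| sed -n '2p;4p'
python3 -m crank '[{"dx":0,"dy":0,"dz":0.3,"wx":0,"wy":0,"wz":0,"hand":0},{"dx":0,"dy":0,"dz":0,"wx":0,"wy":0,"wz":0,"hand":0}]'| sed -n '1p;2p;4p'
```

```text
tcp_pos: [0.5084, -0.0022, 0.0409]
contact_force: [-0.1, 0.5, 0.6]
tcp_pos: [0.5085, -0.0021, 0.0407]
contact_force: [-0.7, 0.3, 2.7]
time_s: 18.77
tcp_pos: [0.5085, -0.0021, 0.0405]
contact_force: [-0.8, 0.5, 5.0]
```

```bash
python3 -m crank '[{"dx":0,"dy":0,"dz":0.4,"wx":0,"wy":0,"wz":0,"hand":0},{"dx":0,"dy":0,"dz":0.2,"wx":0,"wy":0,"wz":0,"hand":0}]' | sed -n '2p;4p'
python3 -m crank '[{"dx":0,"dy":-2,"dz":0,"wx":0,"wy":0,"wz":0,"hand":0},{"dx":0,"dy":-3,"dz":0,"wx":0,"wy":0,"wz":0,"hand":0},{"dx":0,"dy":-3,"dz":0,"wx":0,"wy":0,"wz":0,"hand":0}]'| sed -n '2p;4p'
python3 -m crank '[{"dx":0,"dy":-3,"dz":0,"wx":0,"wy":0,"wz":0,"hand":0},{"dx":0,"dy":-3,"dz":0,"wx":0,"wy":0,"wz":0,"hand":0},{"dx":0,"dy":-2,"dz":0,"wx":0,"wy":0,"wz":0,"hand":0}]'| sed -n '1p;2p;4p'
python3 -c "
from h import *
C=look('wrist','l',(('worm',.032),))
im=cv2.imread('pics/l.png');cv2.imwrite('pics/l2.png',cv2.resize(im[60:260,200:420],None,fx=3,fy=3,interpolation=cv2.INTER_CUBIC))"
```

```text
tcp_pos: [0.5086, -0.0021, 0.0402]
contact_force: [-1.8, 0.3, 9.2]
tcp_pos: [0.5141, -0.0074, 0.0404]
contact_force: [-5.2, 4.8, 12.6]
time_s: 19.77
tcp_pos: [0.5201, -0.0129, 0.0404]
contact_force: [-3.8, 4.8, 10.1]
19.775 [ 0.52008208 -0.012935    0.04042173] [-1.79992945e+02  6.27030158e-02 -1.34823813e+02]
worm 0.51 [322.5 255.9] [ 0.5131 -0.0091  0.032 ]
```

View pics/l2.png

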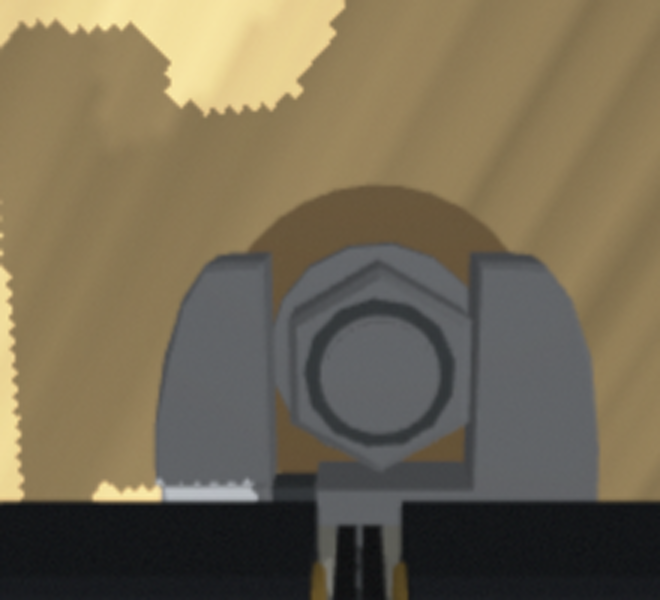

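```bash
python3 -m crank '[{"dx":0,"dy":0,"dz":-4,"wx":0,"wy":0,"wz":0,"hand":0},{"dx":0,"dy":16,"dz":0,"wx":0,"wy":0,"wz":0,"hand":0},{"dx":0,"dy":0,"dz":2.4,"wx":0,"wy":0,"wz":0,"hand":0},{"dx":0,"dy":0,"dz":0.6,"wx":0,"wy":0,"wz":0,"hand":0},{"dx":0,"dy":0,"dz":0.5,"wx":0,"wy":0,"wz":0,"hand":0},{"dx":0,"dy":0,"dz":0.4,"wx":0,"wy":0,"wz":0,"hand":0},{"dx":0,"dy":0,"dz":0,"wx":0,"wy":0,"wz":0,"hand":0}]' | sed -n '2p;4p'
```

```text
tcp_pos: [0.5078, -0.002, 0.0401]
contact_force: [-6.1, 5.1, 9.8]
```

```bash
python3 -m crank '[{"dx":0,"dy":-3,"dz":0,"wx":0,"wy":0,"wz":0,"hand":0},{"dx":0,"dy":-3,"dz":0,"wx":0,"wy":0,"wz":0,"hand":0},{"dx":0,"dy":-3,"dz":0,"wx":0,"wy":0,"wz":0,"hand":0},{"dx":0,"dy":-3,"dz":0,"wx":0,"wy":0,"wz":0,"hand":0}]' | sed -n '2p;4p'
python3 -m crank '[{"dx":0,"dy":-4,"dz":0,"wx":0,"wy":0,"wz":0,"hand":0}]' | sed -n '2p;4p'
```

```text
tcp_pos: [0.5172, -0.0104, 0.0405]
contact_force: [-5.1, 4.1, 12.1]
tcp_pos: [0.52, -0.0132, 0.0405]
contact_force: [-4.7, 4.8, 11.4]
```

```bash
python3 -m crank '[{"dx":0,"dy":0,"dz":-4,"wx":0,"wy":0,"wz":0,"hand":0},{"dx":0,"dy":17,"dz":0,"wx":0,"wy":0,"wz":0,"hand":0},{"dx":0,"dy":0,"dz":2.4,"wx":0,"wy":0,"wz":0,"hand":0},{"dx":0,"dy":0,"dz":0.6,"wx":0,"wy":0,"wz":0,"hand":0},{"dx":0,"dy":0,"dz":0.5,"wx":0,"wy":0,"wz":0,"hand":0},{"dx":0,"dy":0,"dz":0.4,"wx":0,"wy":0,"wz":0,"hand":0},{"dx":0,"dy":0,"dz":0,"wx":0,"wy":0,"wz":0,"hand":0}]' | sed -n '2p;4p'
python3 -m crank '[{"dx":0,"dy":-3,"dz":0,"wx":0,"wy":0,"wz":0,"hand":0},{"dx":0,"dy":-3,"dz":0,"wx":0,"wy":0,"wz":0,"hand":0},{"dx":0,"dy":-3,"dz":0,"wx":0,"wy":0,"wz":0,"hand":0},{"dx":0,"dy":-3,"dz":0,"wx":0,"wy":0,"wz":0,"hand":0}]' | sed -n '2p;4p'
python3 -m crank '[{"dx":0,"dy":-4,"dz":0,"wx":0,"wy":0,"wz":0,"hand":0}]' | sed -n '1p;2p;4p'
python3 -c "
from h import *
C=look('wrist','m',(('worm',.032),))
im=cv2.imread('pics/m.png');cv2.imwrite('pics/m2.png',cv2.resize(im[60:260,200:420],None,fx=3,fy=3,interpolation=cv2.INTER_CUBIC))"
```

```text
tcp_pos: [0.5074, -0.0014, 0.0401]
contact_force: [-3.0, 3.7, 7.2]
tcp_pos: [0.5162, -0.0099, 0.0406]
contact_force: [-5.6, 3.3, 11.5]
time_s: 22.88
tcp_pos: [0.519, -0.0127, 0.0405]
contact_force: [-5.0, 3.9, 12.2]
22.875 [ 0.51898491 -0.0127276   0.04054832] [ 1.79992938e+02  3.45722203e-03 -1.34833185e+02]
worm 0.57 [317.6 256.1] [ 0.5138 -0.0069  0.032 ]
worm 0.35 [324.2 173.4] [ 0.5445 -0.0424  0.032 ]
```

View pics/m2.png

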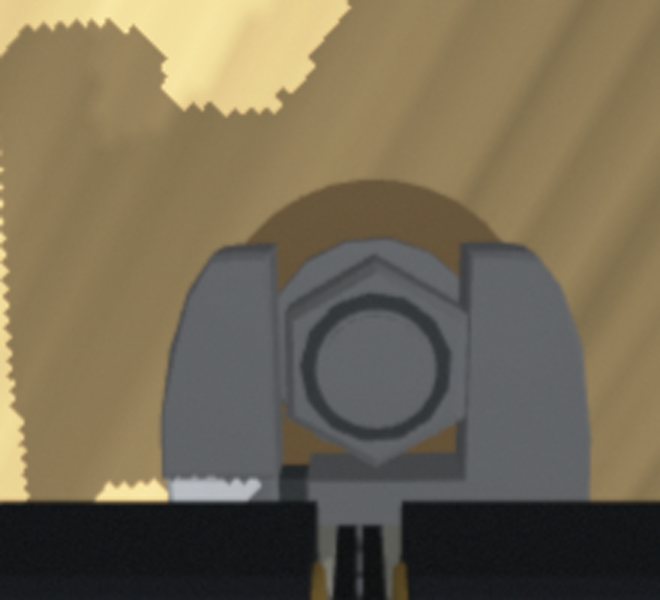

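```bash
python3 -m crank '[{"dx":0,"dy":0,"dz":-4,"wx":0,"wy":0,"wz":0,"hand":0},{"dx":0,"dy":17,"dz":0,"wx":0,"wy":0,"wz":0,"hand":0},{"dx":0,"dy":0,"dz":2.4,"wx":0,"wy":0,"wz":0,"hand":0},{"dx":0,"dy":0,"dz":0.6,"wx":0,"wy":0,"wz":0,"hand":0},{"dx":0,"dy":0,"dz":0.5,"wx":0,"wy":0,"wz":0,"hand":0},{"dx":0,"dy":0,"dz":0.4,"wx":0,"wy":0,"wz":0,"hand":0},{"dx":0,"dy":0,"dz":0,"wx":0,"wy":0,"wz":0,"hand":0}]' | sed -n '2p;4p'
python3 -m crank '[{"dx":0,"dy":-3,"dz":0,"wx":0,"wy":0,"wz":0,"hand":0},{"dx":0,"dy":-3,"dz":0,"wx":0,"wy":0,"wz":0,"hand":0},{"dx":0,"dy":-3,"dz":0,"wx":0,"wy":0,"wz":0,"hand":0},{"dx":0,"dy":-3,"dz":0,"wx":0,"wy":0,"wz":0,"hand":0}]' | sed -n '2p;4p'
python3 -m crank '[{"dx":0,"dy":-4,"dz":0,"wx":0,"wy":0,"wz":0,"hand":0}]' | sed -n '1p;2p;4p'
```

```text
tcp_pos: [0.507, -0.0007, 0.04]
contact_force: [-1.6, 2.1, 3.2]
tcp_pos: [0.5156, -0.0091, 0.0406]
contact_force: [-4.8, 3.3, 10.8]
time_s: 24.48
tcp_pos: [0.5184, -0.0119, 0.0406]
contact_force: [-5.1, 3.7, 9.7]
```

```bash
python3 -m crank '[{"dx":0,"dy":0,"dz":-4,"wx":0,"wy":0,"wz":0,"hand":0},{"dx":0,"dy":16,"dz":0,"wx":0,"wy":0,"wz":0,"hand":0},{"dx":0,"dy":0,"dz":2.4,"wx":0,"wy":0,"wz":0,"hand":0},{"dx":0,"dy":0,"dz":0.6,"wx":0,"wy":0,"wz":0,"hand":0},{"dx":0,"dy":0,"dz":0.5,"wx":0,"wy":0,"wz":0,"hand":0},{"dx":0,"dy":0,"dz":0.4,"wx":0,"wy":0,"wz":0,"hand":0},{"dx":0,"dy":0,"dz":0,"wx":0,"wy":0,"wz":0,"hand":0}]' | sed -n '2p;4p'
python3 -m crank '[{"dx":0,"dy":-3,"dz":0,"wx":0,"wy":0,"wz":0,"hand":0},{"dx":0,"dy":-3,"dz":0,"wx":0,"wy":0,"wz":0,"hand":0},{"dx":0,"dy":-3,"dz":0,"wx":0,"wy":0,"wz":0,"hand":0},{"dx":0,"dy":-3,"dz":0,"wx":0,"wy":0,"wz":0,"hand":0}]' | sed -n '2p;4p'
python3 -m crank '[{"dx":0,"dy":-4,"dz":0,"wx":0,"wy":0,"wz":0,"hand":0}]' | sed -n '1p;2p;4p'
python3 -c "
from h import *
C=look('wrist','n',(('worm',.032),))
im=cv2.imread('pics/n.png');cv2.imwrite('pics/n2.png',cv2.resize(im[60:260,200:420],None,fx=3,fy=3,interpolation=cv2.INTER_CUBIC))"
```

```text
tcp_pos: [0.507, -0.0008, 0.0401]
contact_force: [-1.0, -0.2, 2.0]
tcp_pos: [0.5154, -0.0091, 0.0407]
contact_force: [-4.9, 5.0, 9.8]
time_s: 25.98
tcp_pos: [0.5182, -0.0117, 0.0407]
contact_force: [-6.2, 5.5, 11.6]
25.975 [ 0.51819    -0.01167486  0.04065385] [ 1.79973838e+02  2.60634029e-02 -1.34838192e+02]
worm 0.44 [314.9 248.4] [ 0.5174 -0.008   0.032 ]
```

View pics/n2.png

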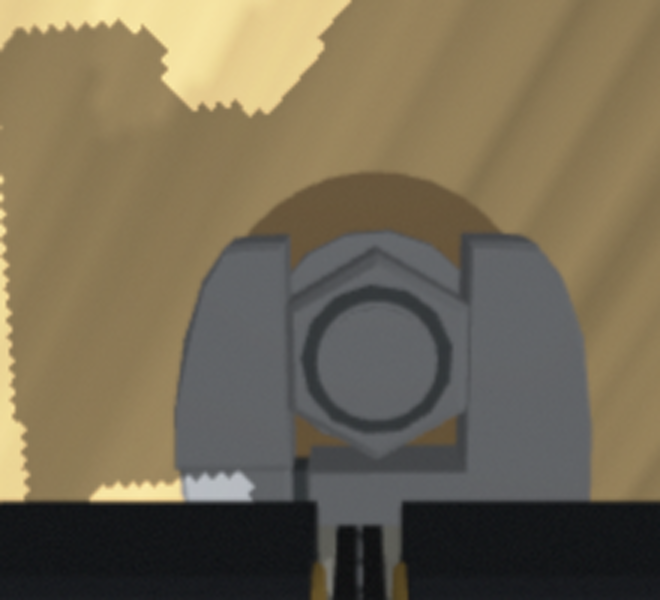

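```bash
python3 -m crank '[{"dx":0,"dy":0,"dz":-4,"wx":0,"wy":0,"wz":0,"hand":0},{"dx":0,"dy":15,"dz":0,"wx":0,"wy":0,"wz":0,"hand":0},{"dx":0,"dy":0,"dz":2.4,"wx":0,"wy":0,"wz":0,"hand":0},{"dx":0,"dy":0,"dz":0.6,"wx":0,"wy":0,"wz":0,"hand":0},{"dx":0,"dy":0,"dz":0.5,"wx":0,"wy":0,"wz":0,"hand":0},{"dx":0,"dy":0,"dz":0.4,"wx":0,"wy":0,"wz":0,"hand":0},{"dx":0,"dy":0,"dz":0.1,"wx":0,"wy":0,"wz":0,"hand":0}]' | sed -n '2p;4p'
python3 -m crank '[{"dx":0,"dy":-3,"dz":0,"wx":0,"wy":0,"wz":0,"hand":0},{"dx":0,"dy":-3,"dz":0,"wx":0,"wy":0,"wz":0,"hand":0},{"dx":0,"dy":-3,"dz":0,"wx":0,"wy":0,"wz":0,"hand":0},{"dx":0,"dy":-3,"dz":0,"wx":0,"wy":0,"wz":0,"hand":0}]' | sed -n '2p;4p'
python3 -m crank '[{"dx":0,"dy":-4,"dz":0,"wx":0,"wy":0,"wz":0,"hand":0}]' | sed -n '1p;2p;4p'
python3 -m crank '[{"dx":0,"dy":0,"dz":-6,"wx":0,"wy":0,"wz":0,"hand":0},{"dx":0,"dy":25,"dz":-50,"wx":0,"wy":0,"wz":0,"hand":50},{"dx":0,"dy":30,"dz":-50,"wx":0,"wy":0,"wz":0,"hand":70},{"dx":0,"dy":0,"dz":0,"wx":0,"wy":0,"wz":0,"hand":70},{"dx":0,"dy":0,"dz":0,"wx":0,"wy":0,"wz":0,"hand":70}]'
python3 -c "
from h import *
C=look('wrist','o',(('wrench',.024),('wrench_neck',.032),('wrench_handle',.032),('worm',.032)))"
```

```text
tcp_pos: [0.5077, -0.0015, 0.0402]
contact_force: [-2.3, 2.2, 3.8]
tcp_pos: [0.5155, -0.0093, 0.0406]
contact_force: [-9.2, 9.0, 14.5]
time_s: 27.58
tcp_pos: [0.5183, -0.0121, 0.0406]
contact_force: [-7.4, 8.3, 12.7]
time_s: 28.2
tcp_pos: [0.48, 0.0261, 0.1462]
eef_rot: [-180.0, 0.1, -134.8]
contact_force: [0.9, -0.5, -0.7]
gripper_width: 0.035
28.2 [0.47997698 0.02610564 0.14623088] [-1.79988212e+02  5.62338165e-02 -1.34822016e+02]
wrench_neck 0.88 [310.4 192.5] [0.488  0.0286 0.032 ]
wrench_handle 0.95 [285.7 283.1] [0.4431 0.1068 0.032 ]
worm 0.82 [318.1 141.5] [ 0.5142 -0.0069  0.032 ]
```

View pics/o.png

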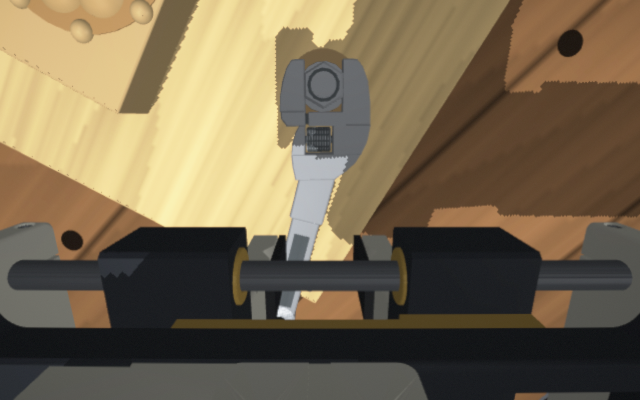

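```bash
python3 -m crank '[{"dx":0,"dy":0,"dz":0,"wx":0,"wy":0,"wz":7.3,"hand":70},{"dx":0,"dy":0,"dz":0,"wx":0,"wy":0,"wz":7.4,"hand":70},{"dx":-6.9,"dy":0.8,"dz":20,"wx":0,"wy":0,"wz":0,"hand":70},{"dx":0,"dy":0,"dz":30,"wx":0,"wy":0,"wz":0,"hand":70},{"dx":0,"dy":0,"dz":0,"wx":0,"wy":0,"wz":0,"hand":70},{"dx":0,"dy":0,"dz":0,"wx":0,"wy":0,"wz":0,"hand":70}]'
python3 -c "
from h import *
C=look('wrist','p',(('wrench_neck',.032),('worm',.032)))
p=proj(C,[.4855,.0303,.032]);print(p, proj(C,[.5434,-.0403,.0444]))"
```

```text
time_s: 29.2
tcp_pos: [0.486, 0.0301, 0.0965]
eef_rot: [-180.0, -0.0, -149.5]
contact_force: [-0.4, -0.0, 1.8]
gripper_width: 0.0611
29.2 [0.48596807 0.03008304 0.09647708] [-1.79978809e+02 -2.26789339e-02 -1.49533948e+02]
worm 0.83 [306.4 150.8] [ 0.5159 -0.0047  0.032 ]
[318.77000139 214.44498176] [295.59267599  79.6693335 ]
```

View pics/p.png

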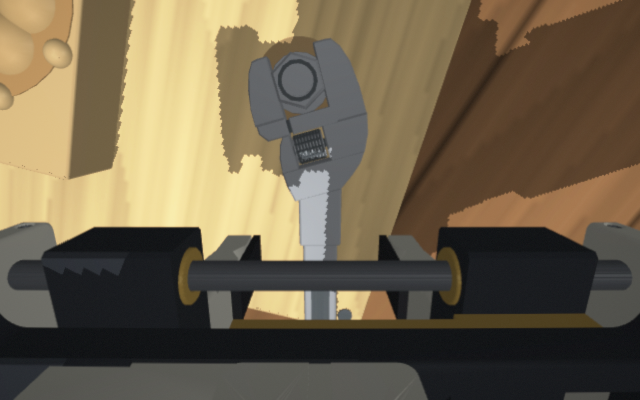

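```bash
python3 -m crank '[{"dx":0,"dy":0,"dz":40,"wx":0,"wy":0,"wz":0,"hand":70},{"dx":0,"dy":0,"dz":20,"wx":0,"wy":0,"wz":0,"hand":70},{"dx":0,"dy":0,"dz":7,"wx":0,"wy":0,"wz":0,"hand":70},{"dx":0,"dy":0,"dz":1.5,"wx":0,"wy":0,"wz":0,"hand":70},{"dx":0,"dy":0,"dz":0,"wx":0,"wy":0,"wz":0,"hand":50}]'
python3 -m crank '[{"dx":0,"dy":0,"dz":0,"wx":0,"wy":0,"wz":0,"hand":40},{"dx":0,"dy":0,"dz":0,"wx":0,"wy":0,"wz":0,"hand":25},{"dx":0,"dy":0,"dz":0,"wx":0,"wy":0,"wz":0,"hand":15},{"dx":0,"dy":0,"dz":0,"wx":0,"wy":0,"wz":0,"hand":15}]' 30
python3 -c "
from h import *
st=get_state();print(st['joints'],st['moment'])
C=look('wrist','q',(('worm',.032),))
im=cv2.imread('pics/q.png');cv2.imwrite('pics/q2.png',cv2.resize(im[0:190,190:420],None,fx=3,fy=3,interpolation=cv2.INTER_CUBIC))"
```

```text
time_s: 29.98
tcp_pos: [0.4862, 0.0305, 0.0284]
eef_rot: [-180.0, 0.1, -149.5]
contact_force: [0.2, 0.2, 0.3]
gripper_width: 0.0558
time_s: 30.48
tcp_pos: [0.4857, 0.0303, 0.0278]
eef_rot: [-180.0, 0.0, -149.5]
contact_force: [-1.0, -0.5, 4.7]
gripper_width: 0.0295
[ 2.67819699e+01  1.62556041e+01 -3.67933972e+01  8.47243051e-03
 -3.69310453e+01  3.68344746e+00] [0.10853715 0.46620841 0.07054611]
30.475 [0.48570366 0.03026998 0.0278397 ] [-1.79993636e+02  1.95846009e-02 -1.49527810e+02]
worm 0.62 [304.1 158. ] [ 0.5161 -0.0085  0.032 ]
```

View pics/q2.png

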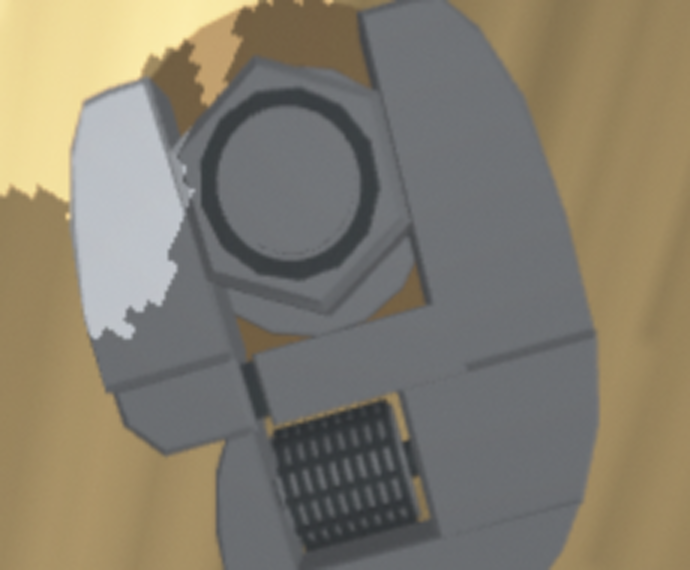

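```bash
python3 -c "
from h import *
rel((430,303),(290,183),(362,15))
st=get_state();C=cam('wrist',st);print(atz(C,(190+290/3,183/3),.0444))
zt=.024+.016
pw=lambda p,z:atz(C,(190+p[0]/3,p[1]/3),z)[:2]
Rw,t=wr(st)
print(Rw.T@(np.array(st['tcp_pos'][:2])-pw((290,183),.0444))*1e3)
"
```

```text
nut in wrench [ 0.98781926 -0.31054443] yaw err -0.6235163256257378
[ 0.54219164 -0.0408416   0.0444    ]
[-90.15753359  11.10671343]
```

```bash
python3 -m crank '[{"dx":-4.7,"dy":0.6,"dz":0,"wx":0,"wy":0,"wz":3,"hand":15},{"dx":-4.7,"dy":0.6,"dz":0,"wx":0,"wy":0,"wz":3,"hand":15},{"dx":-4.7,"dy":0.6,"dz":0,"wx":0,"wy":0,"wz":3,"hand":15},{"dx":0,"dy":0,"dz":0,"wx":0,"wy":0,"wz":0,"hand":15}]' 60
python3 -c "
from h import *
st=get_state();print(st['moment'])
C=look('wrist','r',(('worm',.032),))
im=cv2.imread('pics/r.png');cv2.imwrite('pics/r2.png',cv2.resize(im[0:190,190:420],None,fx=3,fy=3,interpolation=cv2.INTER_CUBIC))"
```

```text
time_s: 31.08
tcp_pos: [0.4967, 0.0379, 0.0277]
eef_rot: [-180.0, -0.1, -158.5]
contact_force: [-4.0, -1.7, 6.3]
gripper_width: 0.029
[-0.40041905  1.2215636   0.48234049]
31.075 [0.49674643 0.03794556 0.02768491] [-1.79969613e+02 -8.71960745e-02 -1.58507123e+02]
worm 0.82 [302.8 158.6] [ 0.5211 -0.0047  0.032 ]
worm 0.41 [289.4  66.7] [ 0.5412 -0.0408  0.032 ]
```

View pics/r2.png

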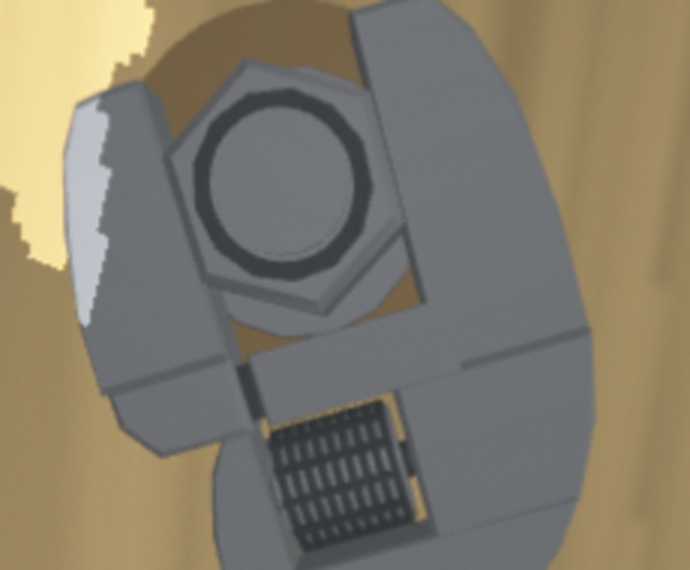

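```bash
python3 -m crank '[{"dx":-4.7,"dy":0.6,"dz":0,"wx":0,"wy":0,"wz":3,"hand":15},{"dx":-4.7,"dy":0.6,"dz":0,"wx":0,"wy":0,"wz":3,"hand":15},{"dx":-4.7,"dy":0.6,"dz":0,"wx":0,"wy":0,"wz":3,"hand":15},{"dx":-4.7,"dy":0.6,"dz":0,"wx":0,"wy":0,"wz":3,"hand":15},{"dx":-4.7,"dy":0.6,"dz":0,"wx":0,"wy":0,"wz":3,"hand":15},{"dx":-4.7,"dy":0.6,"dz":0,"wx":0,"wy":0,"wz":3,"hand":15}]'
python3 -m crank '[{"dx":-4.7,"dy":0.6,"dz":0,"wx":0,"wy":0,"wz":3,"hand":15},{"dx":-4.7,"dy":0.6,"dz":0,"wx":0,"wy":0,"wz":3,"hand":15},{"dx":-4.7,"dy":0.6,"dz":0,"wx":0,"wy":0,"wz":3,"hand":15},{"dx":-4.7,"dy":0.6,"dz":0,"wx":0,"wy":0,"wz":3,"hand":15},{"dx":-4.7,"dy":0.6,"dz":0,"wx":0,"wy":0,"wz":3,"hand":15},{"dx":-4.7,"dy":0.6,"dz":0,"wx":0,"wy":0,"wz":3,"hand":15},{"dx":0,"dy":0,"dz":0,"wx":0,"wy":0,"wz":0,"hand":15},{"dx":0,"dy":0,"dz":0,"wx":0,"wy":0,"wz":0,"hand":15}]'
python3 -c "
from h import *
st=get_state();print(st['moment'])
C=look('wrist','s',(('worm',.032),))
im=cv2.imread('pics/s.png');cv2.imwrite('pics/s2.png',cv2.resize(im[0:190,190:420],None,fx=3,fy=3,interpolation=cv2.INTER_CUBIC))"
```

```text
time_s: 31.92
tcp_pos: [0.5226, 0.0483, 0.0276]
eef_rot: [-179.9, -0.1, -176.5]
contact_force: [-5.9, 2.2, 8.7]
gripper_width: 0.0293
time_s: 32.92
tcp_pos: [0.5517, 0.0504, 0.0279]
eef_rot: [-180.0, -0.0, 165.5]
contact_force: [-2.8, 2.2, 7.5]
gripper_width: 0.0294
[0.8855966  1.45406391 0.64599971]
32.925 [0.55173002 0.05042703 0.02793268] [-1.79989730e+02 -8.73254036e-03  1.65547831e+02]
worm 0.76 [305.2 157.1] [0.5447 0.0006 0.032 ]
```

View pics/s2.png

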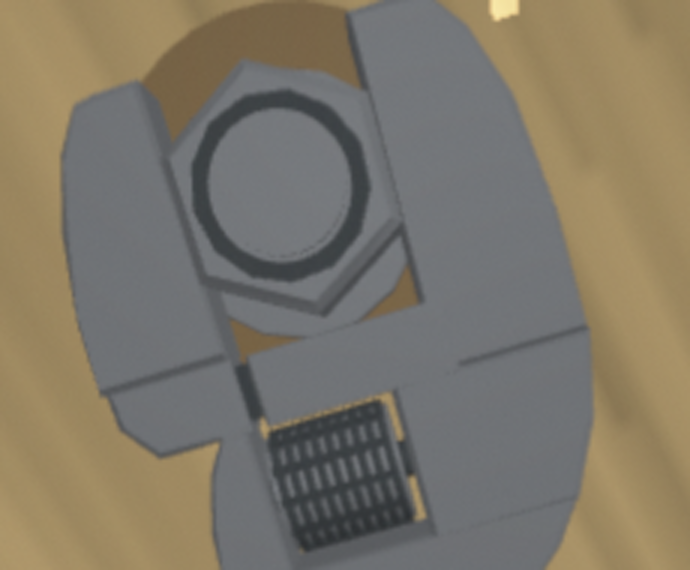

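```bash
python3 -m crank '[{"dx":0,"dy":0,"dz":0,"wx":0,"wy":0,"wz":0,"hand":45},{"dx":0,"dy":0,"dz":0,"wx":0,"wy":0,"wz":0,"hand":65},{"dx":0,"dy":0,"dz":0,"wx":0,"wy":0,"wz":0,"hand":65},{"dx":0,"dy":0,"dz":-10,"wx":0,"wy":0,"wz":0,"hand":65},{"dx":0,"dy":0,"dz":-40,"wx":0,"wy":0,"wz":0,"hand":65},{"dx":0,"dy":0,"dz":-50,"wx":0,"wy":0,"wz":0,"hand":65},{"dx":0,"dy":0,"dz":0,"wx":0,"wy":0,"wz":0,"hand":65},{"dx":0,"dy":0,"dz":0,"wx":0,"wy":0,"wz":0,"hand":65}]'
python3 -c "
from h import *
C=look('wrist','t',(('wrench_neck',.032),('wrench_handle',.032),('worm',.032)))
C=look('scene','ts',(('mallet',0),('gouge',.01),('wrench_handle',.032)))
cv2.imwrite('pics/tt.png',np.vstack([cv2.imread('pics/t.png')[:240],cv2.imread('pics/ts.png')[80:320]]))"
```

```text
time_s: 34.02
tcp_pos: [0.5517, 0.0502, 0.1279]
eef_rot: [180.0, 0.0, 165.4]
contact_force: [0.3, -0.0, -1.2]
gripper_width: 0.0572
34.025 [0.5517042  0.05015667 0.12794046] [1.79955736e+02 2.54873505e-02 1.65444320e+02]
wrench_neck 0.75 [319.7 200.4] [0.5498 0.0481 0.032 ]
wrench_handle 0.81 [325.6 302.9] [0.5684 0.1406 0.032 ]
worm 0.81 [309.5 145.6] [0.5464 0.0034 0.032 ]
34.225 [0.5512448  0.04989617 0.12651143] [-1.79926788e+02 -9.65083577e-02  1.65457025e+02]
mallet 0.83 [431.9 260.7] [ 0.6914  0.3839 -0.    ]
gouge 0.79 [446.2 202.4] [0.4528 0.4215 0.01  ]
wrench_handle 0.55 [349.3 210.2] [0.5711 0.1467 0.032 ]
```

View pics/tt.png

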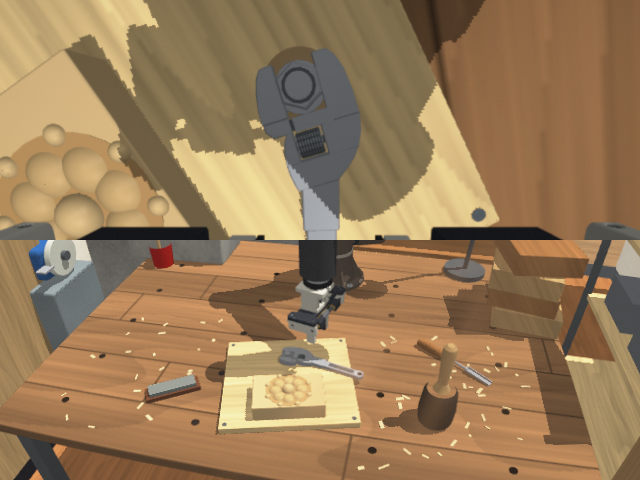

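```bash
python3 -c "
from h import *
print(order.close_job())"
```

```text
the job is handed in; nothing more can be done
None
```

The job is handed in at about 34 s. `order.close_job()` gives no verdict, so these are only my own checks.

**What I did:** I picked the wrench up by its neck and set it over the nut at -60° to the board's axis. With the closed fingertips I gave the worm six strokes of about 16 mm. The highest normal force I read was 14.5 N, above the advised 9–12 N but under the 22 N limit; forces between readings were not logged. I then took the neck again, swung the wrench 45° clockwise about the nut in 3° steps, released it and drew back.

**Last checks:**
- **Jaws:** the last stroke's tangential force rose to about 13 N, which I took as slipping at the stop. The wrist pictures show the jaws closed on both flats, before and after the turn.
- **Position:** before the turn, the nut sat about 1 mm from its ideal place in the wrench. I did not measure this again afterwards, but the pictures taken after the turn look the same.
- **Turn:** the tool yaw went from -149.5° to 165.5°, which is 45.0° clockwise. The nut turned with the wrench in the pictures.
- **Other tools:** the mallet and gouge were found within about 7 mm of their first positions, which is detector noise. The oilstone I checked only by eye, and it looks unmoved.
- **Robot:** the fingers are about 100 mm above the wrench, and the contact force is near zero.

**Disagreements:** the networks' wrench points differed from each other by 2–4 mm, and my own projections sat about 1 mm off the wrist pictures. For positioning I used the grip geometry and the jaw corner and stud measured in the same picture. I did not measure the wrench's height and tilt after release, but nothing in the pictures looks wrong.

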